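Ring rusk on the post, red-lidded jar to the front

ROBOT

A 6-joint arm with a two-finger parallel gripper is mounted at the origin on the work surface. World frame = base frame: x ahead of the robot, y to its left, z up, the work surface at z = 0. Lengths are in m, angles in rad, forces in N, time in s.
With the tool pointing down it reaches from about 0.225 to 0.875 m from the base axis. Payload 3.4 kg.
Tool frame: the origin (TCP) lies on the centre line of the jaws, within the pads' length; the fingertips stand 19 mm ahead of it and the grasp point (between the pads) is the TCP (nose_length is the distance from the TCP to the fingertips, in m); z points along the fingers, y is the direction in which the jaws open and shut (so a half turn about z gives the same grasp; the last joint's range is limited). The gripper opens to 85 mm and grips with 20 to 120 N. Pads are 22 mm wide; open, the fingers measure 114 mm over their backs; the gripper's body (76 mm by 85 mm) begins 54 mm behind the grasp point. The pads swing forward as they close: fully open they stand 13 mm farther back than shut.
Start: joints at [-1.403, 0.276, 1.505, -0, 1.361, -0.121], TCP at [0.164, -0.551, 0.213] pointing down, gripper open.
Joint ranges: [-2.89, 2.89], [-0.75, 2.08], [0.22, 2.7], [-1.18, 4.32], [0.11, 2.71], [-2.7, 2.7]. Speed limits (rad/s): [2.57, 2.57, 3.14, 3.14, 3.14, 3.14].

INTERFACE

Orientations are given as a unit quaternion [w, x, y, z].
In Python, from rig import * gives the robot as it stands.
- The arm moves only by the shell command python3 -m jog 'ROWS' [OPENING] [FORCE]. ROWS is JSON, one flat list of numbers, 6 for each row, row after row: the shift along the tool's x, y, z in mm, then the turn, a rotation vector about the tool's x, y, z in degrees. In form: [tx, ty, tz, wx, wy, wz, tx, ty, tz, wx, wy, wz, ...]. A call has 1 to 10 rows; each row is the pose to reach, as a shift and turn from the pose commanded when the call began, along the tool's axes at that moment; what a row does not reach only later rows make up. A row lasts 1/8 s, in which the tool goes at most 62.5 mm and 10.7 degrees, less where a joint would pass 70% of its speed; a pose out of reach is approached as far as the arm can. A call with a gripper value outside its range is refused whole. OPENING is the closure, from 0 (fully open) to 1 (shut), set as the call begins (- or left out, the last holds). The fingers move at their own pace and stop on an object; FORCE is the grip in N (left out, the last holds). Time passes only in rows, so rows that repeat a pose let the fingers close. It gives the time, the measured TCP pose, the force and the opening at its end, in the units of the state.
- get_state(): the state, without advancing time (a new reading comes with each control period).
- get_image(name): name is "scene" or "top" or "wrist"; returns a dict with "frame" (384x512x3 uint8, red, green, blue), "camera_matrix" (3x3 intrinsics, pixels), "rvec" (rotation vector, rad) and "tvec" (3), from world to camera coordinates, as OpenCV has them. Camera axes: x right, y down, z forward; pixel columns grow to the right and rows downward; lengths in m; the calibration is good to about 2 mm. A picture is of the moment at which its call begins. There is no depth.
- sign_off(): hands the job in, once; it reports no verdict.
The state is a dict: "clock": time; "qpos": joint angles; "qd": joint speeds; "effort": joint torques, N m; "position": TCP position; "ee_rot": TCP orientation; "contact_force": force on the tool from outside, world axes, zero at the start; "moment": the same for the moment, N m; "width": finger opening in m.
Only numpy, scipy, OpenCV 4.12 (cv2) and the standard library are available. Lean on these libraries where they do the work, as an engineer would, in place of code of your own. Each camera call takes 0.05 s, during which the arm holds its last target.

TASK

Get the breakfast carousel ready: take the ring rusk from the round bread board, thread it over the carousel's centre post and lower it (it is brittle, so do not drop it) until it lies flat on the hub, then let go of it. Then turn the carousel smoothly until the red-lidded jar stands squarely at the front, over the middle of the base board's spoon-ledge side, and finish while still gripping the turntable firmly (its pegs are there for that), holding it still so that the lid can be unscrewed. The jars stay standing in their places on the turntable, and the butter dish, cups and canister are left alone.

Things in the scene. Friction and masses are not known exactly. Their poses are not given: they have to be found in the camera images.
- carousel_base: fixed wooden base board of the carousel, 345 x 280 x 18 mm, on the table. Origin: at table height on the turntable's axis. Its own -x axis points to the FRONT, roughly towards the robot: there the board runs out 205 mm from the axis as a ledge with a small wooden spoon (27 mm high); its other sides are 140 mm from the axis. A jar is at the front when straight along -x from the origin
- turntable: round wooden turntable, 274 mm across, turns either way without end about its upright axis; a light rub (0.06 N m) keeps it where left. Origin: on the axis at its underside, 24 mm above the table. Deck 14 mm above that, rim lip 6 mm high. 5 jar places 72 degrees apart, 100 mm from the axis; the red-lidded jar's is along its own -x axis, so its axes match the base's when that jar is at the front
- post_tip (a point): top of the centre post, on the turntable's axis, 128 mm above the table: upright wooden post 14 mm in diameter that rises 50 mm from the flat top of the dark hub. The hub is 100 mm across, its top 78 mm above the table (54 mm above the turntable's origin)
- peg0 (a point): top centre of turning peg 0 of 5: upright dark wooden dowel, 14 mm in diameter, 75 mm tall above the deck, top 113 mm above the table, fixed to the turntable 124 mm from its axis, midway between two jar places; about 43 mm clear to the jars either side. The pegs are for gripping and turning it by
- peg1 (a point): top centre of turning peg 1 of 5: upright dark wooden dowel, 14 mm in diameter, 75 mm tall above the deck, top 113 mm above the table, fixed to the turntable 124 mm from its axis, midway between two jar places; about 43 mm clear to the jars either side. The pegs are for gripping and turning it by
- peg2 (a point): top centre of turning peg 2 of 5: upright dark wooden dowel, 14 mm in diameter, 75 mm tall above the deck, top 113 mm above the table, fixed to the turntable 124 mm from its axis, midway between two jar places; about 43 mm clear to the jars either side. The pegs are for gripping and turning it by
- peg3 (a point): top centre of turning peg 3 of 5: upright dark wooden dowel, 14 mm in diameter, 75 mm tall above the deck, top 113 mm above the table, fixed to the turntable 124 mm from its axis, midway between two jar places; about 43 mm clear to the jars either side. The pegs are for gripping and turning it by
- peg4 (a point): top centre of turning peg 4 of 5: upright dark wooden dowel, 14 mm in diameter, 75 mm tall above the deck, top 113 mm above the table, fixed to the turntable 124 mm from its axis, midway between two jar places; about 43 mm clear to the jars either side. The pegs are for gripping and turning it by
- ring_c (a point): centre of the ring rusk, a hard dry brown bread ring lying flat, 100 mm across, hole 52 mm, round section 24 mm thick, about 70 g; centre 12 mm above what it lies on, z upright. Starts on the bread board. Pinch its crust from above, 38 mm from this point, one finger in the hole. Seated on the hub its centre is 90 mm above the table
- bread_board: fixed round wooden board, 156 mm across, 12 mm thick, left or right of the carousel; origin at the centre of its underside on the table. The ring rusk lies on it
- red_jar_c (a point): centre (half-way up) of the marked jar: small jam jar, 44 mm in diameter, 70 mm tall, RED lid; stands loose on the turntable's deck, z axis upright, about 190 g
- white_jar1_c (a point): centre of jam jar 1 of 4 with a WHITE lid, 44 mm in diameter, 70 mm tall, standing loose on the deck, about 190 g
- white_jar2_c (a point): centre of jam jar 2 of 4 with a WHITE lid, 44 mm in diameter, 70 mm tall, standing loose on the deck, about 190 g
- white_jar3_c (a point): centre of jam jar 3 of 4 with a WHITE lid, 44 mm in diameter, 70 mm tall, standing loose on the deck, about 190 g
- white_jar4_c (a point): centre of jam jar 4 of 4 with a WHITE lid, 44 mm in diameter, 70 mm tall, standing loose on the deck, about 190 g
- butter_dish_c (a point): centre of the brown ceramic butter dish, 140 x 92 mm, 82 mm tall with its knob; beside the carousel on the side opposite to the bread board; leave alone
- blue_cup1_c (a point): centre of a blue plastic cup, 74 mm across, 85 mm tall; leave alone
- blue_cup2_c (a point): centre of the other blue plastic cup, same size, beyond the carousel; leave alone
- canister_c (a point): centre of the stainless steel canister with clip-on lid, 90 mm across, about 130 mm tall; leave alone
There are look-alikes about, which are no part of the job. What is shaped like the part that bears white_jar1_c but turquoise is not meant. Leave any turquoise look-alike of the part that bears red_jar_c alone.

How it is judged:
By the outcome, as a careful person would: the job done as asked, in the order asked, and still so for the second after the job is handed in, while the arm keeps its last pose, push and grip.
It also fails if it takes over 61 s, if anything falls off the work surface, if the arm or the gripper's body presses on something with over 40 N, if the wrist force passes 120 N, or if a joint passes its speed limit or range.

## Working session

There is one attempt and no reset: what is moved stays moved. The work goes in short steps, Python scripts to look and compute and a shell command to move; the robot and the scene stay as the last step left them, time stands still between calls to the robot, and variables do not carry over. Pictures are saved under pics/ and viewed, and the job is handed in when it is done.

```bash
ls; mkdir -p pics
python3 - <<'E'
from rig import *
import cv2
print(get_state())
for n in ["scene","top","wrist"]:
    im=get_image(n); cv2.imwrite(f"pics/{n}0.png",cv2.cvtColor(im["frame"],cv2.COLOR_RGB2BGR))
    print(n,im["camera_matrix"],im["rvec"],im["tvec"])
E
```

```text
pics
{'clock': 0.0, 'qpos': array([-1.40297650e+00,  2.76623570e-01,  1.50618255e+00, -7.97201285e-06,
        1.36070252e+00, -1.21013161e-01]), 'qd': array([-1.60985198e-03,  4.46500681e-05, -9.49110355e-04,  3.63662693e-04,
       -3.33787841e-04, -6.65383474e-04]), 'effort': array([-1.27194426e-04, -4.16779268e+01, -2.45807809e+01, -1.50020842e-04,
        1.11151335e-02, -1.04189758e-05]), 'position': array([ 0.16366535, -0.55060339,  0.21230377]), 'ee_rot': array([-9.57637082e-04,  9.89589475e-01,  1.43915783e-01, -2.63146211e-05]), 'contact_force': array([ 0.43683692, -0.0262583 , -0.99299304]), 'moment': array([-0.00609462, -0.05560162, -0.01438243]), 'width': 0.0853410914259114}
scene [[416.92640844   0.         261.25580665]
 [  0.         416.92640844 195.66986998]
 [  0.           0.           1.        ]] [ 0.94245564  2.36777703 -1.2165594 ] [ 0.37471068 -0.1247619   1.54665026]
top [[373.21859689   0.         257.53840589]
 [  0.         373.21859689 192.11947116]
 [  0.           0.           1.        ]] [ 2.13576506 -2.18712238  0.1105171 ] [0.01944226 0.53824964 1.03092532]
wrist [[298.31928965   0.         255.16340989]
 [  0.         298.31928965 190.1603706 ]
 [  0.           0.           1.        ]] [-2.31127842  1.72335102  0.26914093] [-0.57506412 -0.03708752  0.37877151]
```

View pics/top0.png

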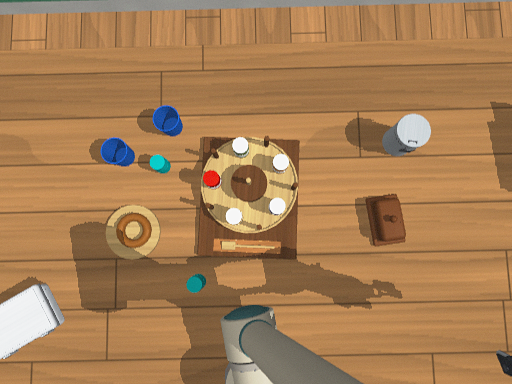

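View pics/scene0.png

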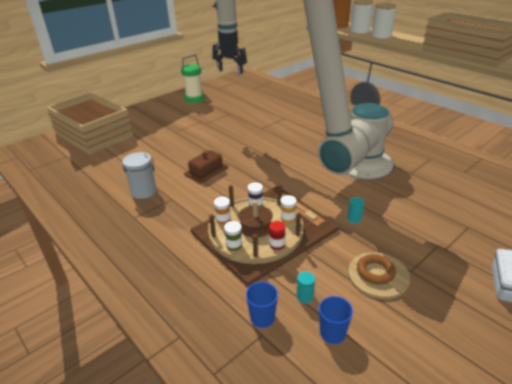

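View pics/wrist0.png

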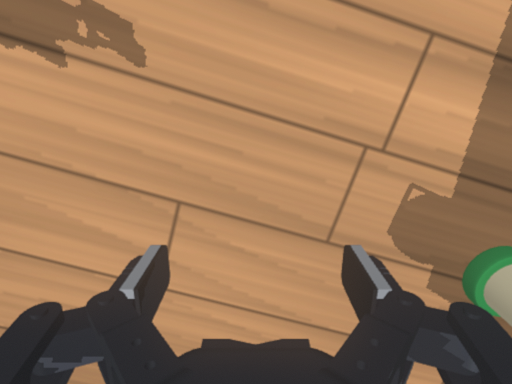

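Candidates: ring rusk at top (133,230) is the only ring. Red-lid jar at (212,179) on the turntable; the look-alikes are the turquoise ones at (160,163) and (196,283), off the carousel. White lids are at (240,146), (280,162), (277,206), (233,216). The post is at (248,181) and the spoon ledge is at the bottom, towards the robot.

```bash
cat > h.py <<'E'
import numpy as np, cv2
from scipy.spatial.transform import Rotation as R
from rig import *
def ray(im,uv):
    Rm=cv2.Rodrigues(np.array(im["rvec"]))[0]; t=np.array(im["tvec"]).ravel()
    d=Rm.T@np.linalg.solve(im["camera_matrix"],np.array([uv[0],uv[1],1.0])); return -Rm.T@t,d
def onz(im,uv,z):
    o,d=ray(im,uv); return o+d*(z-o[2])/d[2]
def proj(im,p):
    return cv2.projectPoints(np.array(p,float).reshape(-1,1,3),np.array(im["rvec"]),np.array(im["tvec"]),im["camera_matrix"],None)[0].reshape(-1,2)
def blobs(mask,amin=15):
    n,l,s,c=cv2.connectedComponentsWithStats(mask.astype(np.uint8))
    return [(c[i],s[i,4],l==i) for i in range(1,n) if s[i,4]>=amin]
def save(n,f,box=None,sc=1):
    f=cv2.cvtColor(f,cv2.COLOR_RGB2BGR)
    if box: f=f[box[1]:box[3],box[0]:box[2]]
    cv2.imwrite(f"pics/{n}.png",cv2.resize(f,None,fx=sc,fy=sc,interpolation=cv2.INTER_CUBIC))
def tcp():
    s=get_state(); q=s["ee_rot"]; return s["position"],R.from_quat([q[1],q[2],q[3],q[0]])
def rel(p): # tool-frame mm to world point
    x,r=tcp(); return r.inv().apply(np.array(p)-x)*1000
E
python3 - <<'E'
from h import *
im=get_image("top"); f=im["frame"]; hsv=cv2.cvtColor(f,cv2.COLOR_RGB2HSV)
H,S,V=[hsv[...,i].astype(int) for i in range(3)]
print("cam",ray(im,(0,0))[0])
roi=np.zeros(H.shape,bool); roi[130:240,195:305]=1
for nm,m,z in [("white",(S<40)&(V>150)&roi,.108),("red",((H<5)|(H>175))&(S>190)&(V>120)&roi,.108)]:
    for c,a,_ in blobs(m): print(nm,c.round(1),a,onz(im,c,z).round(4))
save("carousel",f,(190,125,310,265),5); save("board",f,(95,195,175,265),7)
E
```

```text
cam [4.22561430e-01 2.27285954e-04 1.08366945e+00]
white [240.2 145.4] 224 [0.6563 0.0495 0.108 ]
white [280.5 161.5] 209 [ 0.6102 -0.0565  0.108 ]
white [216.6 185.5] 17 [0.55   0.1137 0.108 ]
white [276.8 205.7] 217 [ 0.4929 -0.0434  0.108 ]
white [233.3 215.7] 214 [0.4696 0.0708 0.108 ]
red [211.  178.3] 209 [0.5697 0.1284 0.108 ]
```

Run:
```python
from h import *
im=get_image("scene");save("sc",im["frame"],(180,170,430,310),3)
```

```text
(no output)
```

View pics/carousel.png

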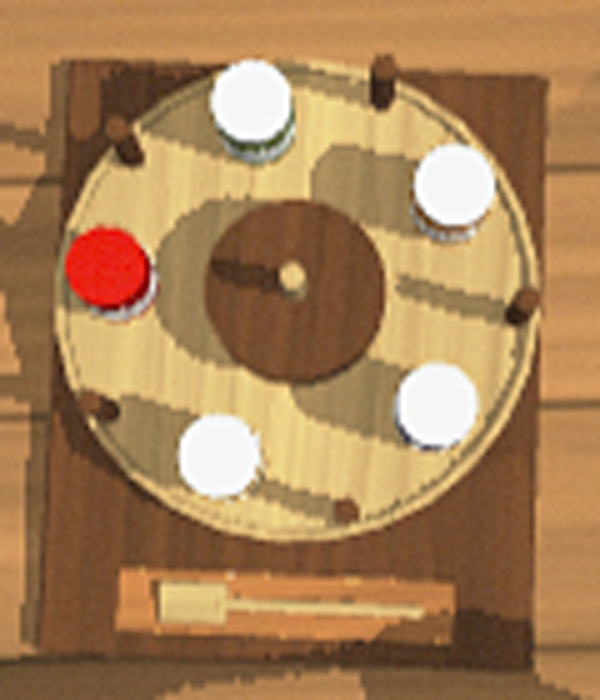

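View pics/board.png

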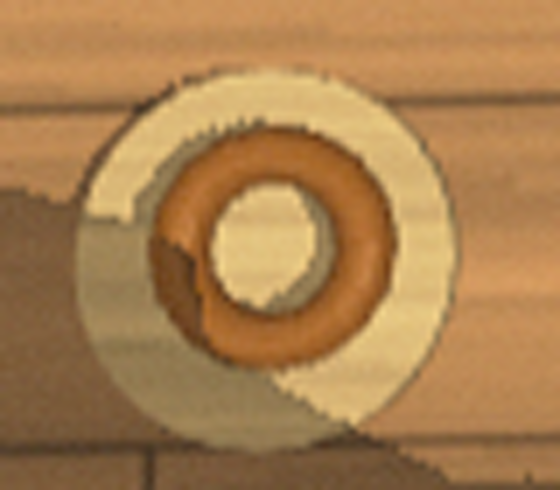

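View pics/sc.png

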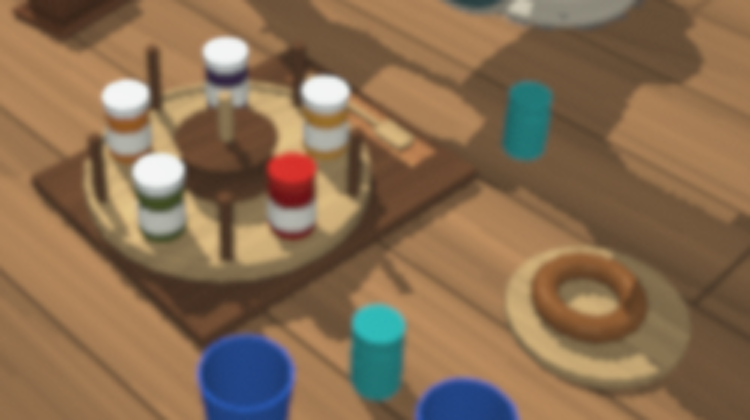

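Crops: carousel has red lid left at (107,268)/5+offset, five pegs at rim, post at (292,278)/5; the ring lies at about (273,247)/7 on the board. Now for precise fits.

Run:
```python
from h import *
from scipy.optimize import least_squares
im=get_image("top"); f=im["frame"]
o=np.array([190,125])
P=[[.6563,.0495],[.6102,-.0565],[.4929,-.0434],[.4696,.0708],[.5697,.1284]]; P=np.array(P)
r=least_squares(lambda c:np.hypot(*(P-c).T)-.1,P.mean(0)); c=r.x; print("axis(lids)",c,"res mm",r.fun*1e3)
d=P-c; a=np.degrees(np.arctan2(d[:,1],d[:,0])); print("lid ang",a.round(1))
print("mean red est", np.degrees(np.angle(np.exp(1j*np.radians(a-a[4]-72*np.round((a-a[4])/72))).mean()))+a[4])
print("post tip",onz(im,np.array([292,276])/5+o-0.4,.128))
pg=np.array([[383,66],[118,126],[525,298],[95,404],[346,509]])/5+o-0.4
for p in pg:
    x=onz(im,p,.113)[:2]; e=x-c; print("peg",x.round(4),np.hypot(*e).round(4),np.degrees(np.arctan2(e[1],e[0])).round(1))
cor=[onz(im,np.array(k)/5+o-.4,.018)[:2] for k in [(60,62),(548,75),(530,668),(38,655)]]
cor=np.array(cor); print("corners",cor.round(4))
for i in range(4):
    e=cor[(i+1)%4]-cor[i]; print(np.hypot(*e).round(4),np.degrees(np.arctan2(e[1],e[0])).round(2))
# ring
hsv=cv2.cvtColor(f,cv2.COLOR_RGB2HSV).astype(int); H,S,V=[hsv[...,i] for i in range(3)]
m=(H<18)&(S>150); m[:195]=0;m[265:]=0;m[:,:112]=0;m[:,155:]=0
bl=max(blobs(m),key=lambda b:b[1]); cs,_=cv2.findContours(bl[2].astype(np.uint8),0,cv2.CHAIN_APPROX_NONE)
el=cv2.fitEllipse(max(cs,key=len)); print("ring",bl[0],bl[1],el,onz(im,el[0],.026))
print("diam", el[1][0]/373*1.06)
out=f.copy(); cv2.ellipse(out,el,(0,255,0),1); save("ringfit",out,(95,195,175,265),7)
```

```text
axis(lids) [0.55971731 0.02942889] res mm [-1.35383577 -0.33918997 -1.16376956 -0.84004048 -0.52671746]
lid ang [  11.7  -59.6 -132.5  155.3   84.2]
mean red est 83.84401378428113
post tip [0.56036714 0.02996416 0.128     ]
peg [ 0.6741 -0.0203] 0.1247 -23.5
peg [0.6451 0.1211] 0.1253 47.0
peg [ 0.5479 -0.0914] 0.1214 -95.6
peg [0.4976 0.1346] 0.1221 120.6
peg [0.44  0.005] 0.1222 -168.4
corners [[ 0.7059  0.1665]
 [ 0.6909 -0.1183]
 [ 0.3501 -0.0961]
 [ 0.3637  0.1813]]
0.2851 -93.02
0.3415 176.27
0.2776 87.2
0.3425 -2.48
ring [133.40234949 230.        ] 681 ((133.4073028564453, 229.9695587158203), (33.36555480957031, 34.36498260498047), 56.84355545043945) [0.4398129  0.36010049 0.026     ]
diam 0.09481900294408722
```

```bash
cat >> h.py <<'E'
def go(p,yaw_y): # rows for a pointing-down target; yaw_y = world angle of tool y
    x,r=tcp(); y=np.radians(yaw_y)
    Y=np.array([np.cos(y),np.sin(y),0]); Z=np.array([0,0,-1.]); M=np.c_[np.cross(Y,Z),Y,Z]
    w=(r.inv()*R.from_matrix(M)).as_rotvec(degrees=True)
    print("row",(r.inv().apply(np.array(p)-x)*1000).round(1),w.round(2))
E
python3 - <<'E'
from h import *
u=np.array([np.cos(np.radians(192)),np.sin(np.radians(192))])
g=np.array([.4398,.3601])+.038*u; print(g)
go([g[0],g[1],.16],12)
E
```

```text
[0.40263039 0.35219936]
row [ 486.3 -797.7   53.4] [-3.000e-02 -3.000e-02 -8.545e+01]
```

View pics/ringfit.png

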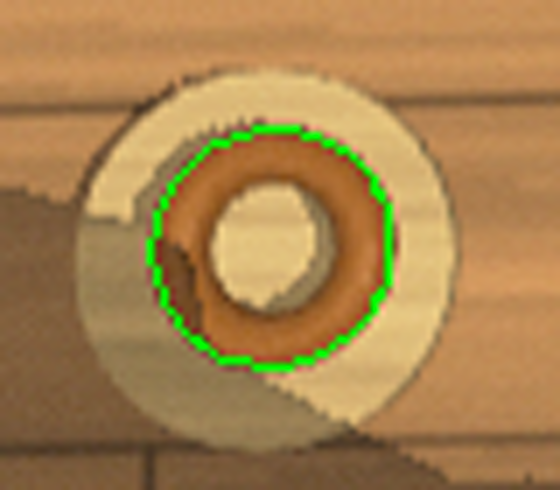

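The ring fit sits on its outline. Moving above the ring.

```bash
python3 -m jog '[40,-66,0,0,0,-7,80,-131,0,0,0,-14,486,-798,20,0,0,-85,486,-798,20,0,0,-85,486,-798,20,0,0,-85,486,-798,20,0,0,-85,486,-798,20,0,0,-85,486,-798,20,0,0,-85,486,-798,20,0,0,-85,486,-798,20,0,0,-85]' 0 30
python3 - <<'E'
from h import *
u=np.array([np.cos(np.radians(192)),np.sin(np.radians(192))])
g=np.array([.4398,.3601])+.038*u
go([g[0],g[1],.16],12)
E
```

```text
clock: 1.55
position: [0.3237, 0.0548, 0.2013]
ee_rot: [0.001, 0.632, 0.775, 0.001]
contact_force: [0.8, -1.1, 0.5]
width: 0.0853
row [275.5 136.9  41.3] [ 0.13  0.06 -0.41]
```

```bash
python3 -m jog '[275,137,41,0,0,0,275,137,41,0,0,0,275,137,41,0,0,0,275,137,41,0,0,0,275,137,41,0,0,0,275,137,41,0,0,0,275,137,41,0,0,0,275,137,41,0,0,0]'
python3 - <<'E'
from h import *
im=get_image("wrist"); save("w1",im["frame"])
u=np.array([np.cos(np.radians(192)),np.sin(np.radians(192))])
g=np.array([.4398,.3601])+.038*u
go([g[0],g[1],.036],12)
print(ray(im,(0,0))[0], proj(im,[[.4398,.3601,.024]]))
E
```

```text
clock: 2.55
position: [0.4022, 0.3484, 0.1601]
ee_rot: [0.0, 0.633, 0.774, -0.0]
contact_force: [1.1, -0.6, -0.1]
width: 0.0854
row [  3.7   1.  124.3] [ 0.02  0.01 -0.53]
[0.38887063 0.42456491 0.31912474] [[291.57206618 170.44260776]]
```

View pics/w1.png

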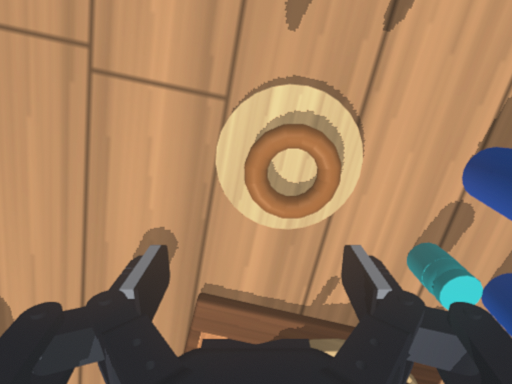

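Run:
```python
from h import *
im=get_image("wrist"); f=im["frame"]
hsv=cv2.cvtColor(f,cv2.COLOR_RGB2HSV).astype(int); H,S,V=[hsv[...,i] for i in range(3)]
m=(H<16)&(S>150); m[:110]=0;m[235:]=0;m[:,:235]=0;m[:,355:]=0
bl=max(blobs(m),key=lambda b:b[1]); cs,_=cv2.findContours(bl[2].astype(np.uint8),0,cv2.CHAIN_APPROX_NONE)
el=cv2.fitEllipse(max(cs,key=len)); print(el, onz(im,el[0],.026))
```

```text
((292.5713806152344, 175.40155029296875), (80.5730972290039, 92.40641021728516), 68.23594665527344) [0.44191249 0.35572979 0.026     ]
```

```bash
python3 -m jog '[4,2,30,0,0,0,4,2,60,0,0,0,4,2,75,0,0,0,4,2,75,0,0,0]' 0.45
python3 - <<'E'
from h import *
im=get_image("wrist"); save("w2",im["frame"])
u=np.array([np.cos(np.radians(192)),np.sin(np.radians(192))])
g=np.array([.4405,.3601])+.038*u
go([g[0],g[1],.034],12)
E
```

```text
clock: 3.15
position: [0.4033, 0.3532, 0.0843]
ee_rot: [-0.0, 0.633, 0.774, -0.001]
contact_force: [-0.4, 0.8, 0.1]
width: 0.0469
row [-1.5 -1.  51.2] [ 0.02 -0.   -0.49]
```

View pics/w2.png

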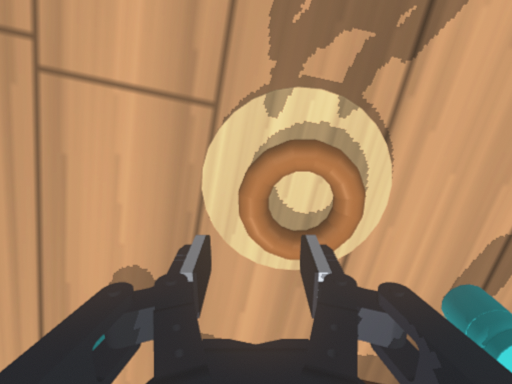

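The ring sits at (302,200) in the wrist view. The right finger heads for the hole and the left one for outside the crust. Descending.

```bash
python3 -m jog '[-1,-1,20,0,0,0,-1,-1,35,0,0,0,-1,-1,45,0,0,0,-1,-1,50,0,0,0,-1,-1,50,0,0,0]'
python3 - <<'E'
from h import *
im=get_image("wrist"); save("w3",im["frame"]);im=get_image("scene"); save("s3",im["frame"],(320,220,440,310),6)
E
```

```text
clock: 3.82
position: [0.4029, 0.3529, 0.0347]
ee_rot: [-0.0, 0.632, 0.775, -0.0]
contact_force: [0.2, 0.0, 0.8]
width: 0.0467
```

View pics/w3.png

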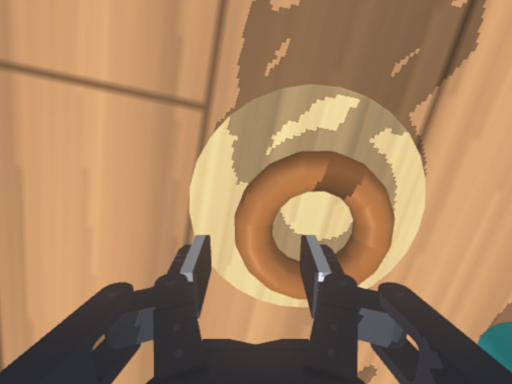

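View pics/s3.png

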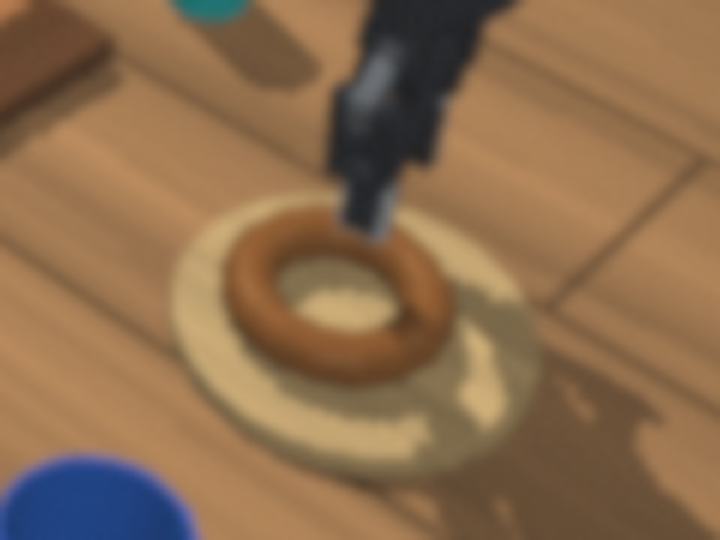

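```bash
python3 -m jog '[0,0,0,0,0,0,0,0,0,0,0,0,0,0,0,0,0,0,0,0,0,0,0,0,0,0,0,0,0,0]' 1 30
python3 - <<'E'
from h import *
im=get_image("wrist"); save("w4",im["frame"])
E
```

```text
clock: 4.55
position: [0.4029, 0.3529, 0.0348]
ee_rot: [0.0, 0.632, 0.775, -0.0]
contact_force: [-0.5, -1.7, -0.1]
width: 0.0001
```

View pics/w4.png

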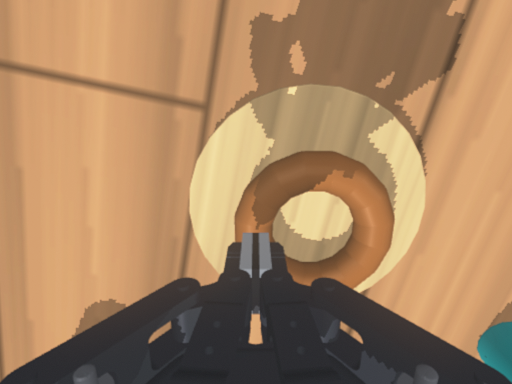

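Run:
```python
from h import *
im=get_image("wrist"); f=im["frame"].copy()
print(ray(im,(0,0))[0])
x,r=tcp(); tip=x+r.apply([0,0,.019]); print("tcp,tip px",proj(im,[x,tip]), tip)
print("ring px",proj(im,[[.4405,.3601,.024]]), "board c", onz(im,(308,197),.012))
for z in (.024,.03): print(onz(im,(315,225),z), onz(im,(313,227),z))
im2=get_image("scene"); save("s4",im2["frame"],(320,220,440,310),6); print("scene px",proj(im2,[x,tip,[.4405,.3601,.024]]))
im2=get_image("top"); save("t4",im2["frame"],(95,195,215,285),6);print("top px",proj(im2,[x,tip,[.4405,.3601,.024]]))
```

```text
[0.38951069 0.42895672 0.19382618]
tcp,tip px [[251.46473267 233.12683061]
 [251.80415127 220.17464432]] [0.40290809 0.35284081 0.0157743 ]
ring px [[313.26290176 226.10013471]] board c [0.43548327 0.37437306 0.012     ]
[0.44136366 0.3610378  0.024     ] [0.44049783 0.35947566 0.024     ]
[0.43953169 0.3634374  0.03      ] [0.43869644 0.36193044 0.03      ]
scene px [[382.54546319 257.020036  ]
 [381.45280812 262.18569466]
 [375.94565771 268.59953672]]
top px [[134.76049021 243.15680916]
 [137.00375801 242.97852531]
 [133.65012583 229.73180795]]
```

View pics/s4.png

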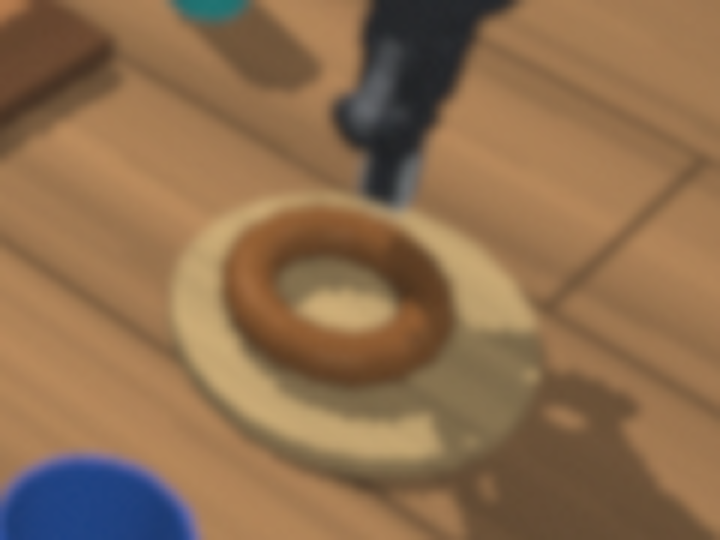

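View pics/t4.png

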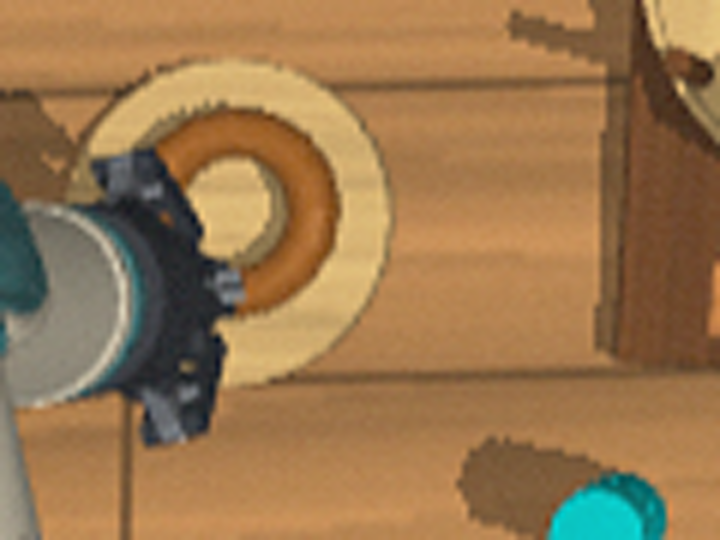

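Run:
```python
import rig; print([ (k, getattr(rig,k)) for k in dir(rig) if not k.startswith('__') and not callable(getattr(rig,k))][:30])
from h import *
im=get_image("wrist"); x,r=tcp()
for z in (-.03,-.015,0,.019): print(z,[proj(im,[x+r.apply([a,0,z])])[0].round(0).tolist() for a in (-.011,.011)])
save("w5",im["frame"],(200,210,310,310),7)
```

```text
[('nose_length', 0.019)]
-0.03 [[251.0, 279.0], [251.0, 240.0]]
-0.015 [[251.0, 263.0], [251.0, 227.0]]
0 [[252.0, 250.0], [251.0, 216.0]]
0.019 [[252.0, 236.0], [252.0, 204.0]]
```

View pics/w5.png

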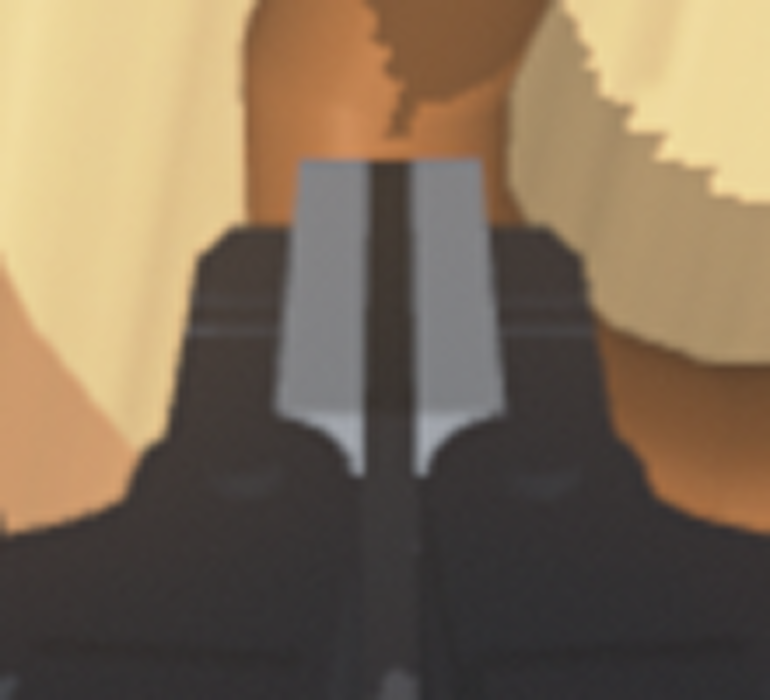

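Fingers closed without catching the ring, so the tips seem higher than expected. I'll triangulate the actual tips.

Run:
```python
from h import *
a=get_image("scene"); save("s6",a["frame"],(350,210,410,280),9)
b=get_image("top"); save("t6",b["frame"],(105,220,165,265),12)
```

```text
(no output)
```

View pics/s6.png

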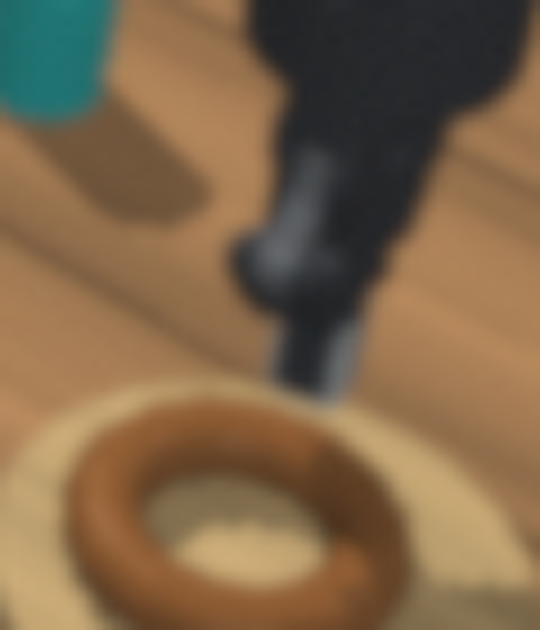

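View pics/t6.png

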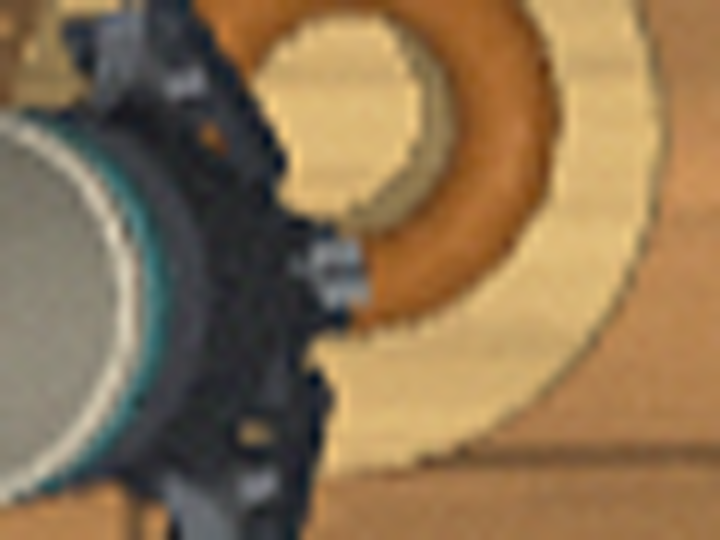

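Run:
```python
from h import *
a=get_image("scene");b=get_image("top");w=get_image("wrist")
def tri(l):
    A=np.zeros((3,3));v=np.zeros(3)
    for im,uv in l:
        o,d=ray(im,uv); d=d/np.linalg.norm(d); M=np.eye(3)-np.outer(d,d); A+=M; v+=M@o
    p=np.linalg.solve(A,v); print(p.round(4),[ (proj(im,p)[0]-uv).round(1).tolist() for im,uv in l])
tri([(a,(384.7,253.7)),(b,(134.5,242.9))])
tri([(a,(384.7,254.2)),(b,(134.5,242.9)),(w,(255.7,233))])
print(tcp()[0])
o=np.array
for z in (.02,.03,.04,.05): print(z,onz(a,(384.7,254),z).round(4),onz(b,(134.8,242.9),z).round(4),onz(w,(255.7,233),z).round(4))
```

```text
[0.4018 0.3528 0.0454] [[-1.3, 0.1], [-1.0, 0.8]]
[0.4029 0.3546 0.0431] [[-1.1, 0.9], [-1.4, 0.4], [-3.9, 3.9]]
[0.40292329 0.35289473 0.03479002]
0.02 [0.3746 0.3432 0.02  ] [0.4034 0.3577 0.02  ] [0.4068 0.3464 0.02  ]
0.03 [0.3845 0.348  0.03  ] [0.4035 0.3543 0.03  ] [0.4058 0.3512 0.03  ]
0.04 [0.3944 0.3528 0.04  ] [0.4037 0.351  0.04  ] [0.4048 0.3559 0.04  ]
0.05 [0.4043 0.3576 0.05  ] [0.4039 0.3476 0.05  ] [0.4038 0.3607 0.05  ]
```

Three views put the tips at z≈0.044, about 28 mm higher than reported pose minus nose implies. That agrees with the tips closing just above the ring's 0.036 top. I'll work from the measured tip height: reopen, then lower 26 mm in small steps.

```bash
python3 -m jog '[0,0,0,0,0,0,0,0,0,0,0,0,0,0,0,0,0,0,0,0,0,0,0,0]' 0.45; python3 -m jog '[0,0,6,0,0,0,0,0,12,0,0,0,0,0,16,0,0,0,0,0,16,0,0,0]'
python3 - <<'E'
from h import *
a=get_image("scene"); save("s7",a["frame"],(350,210,410,280),9)
w=get_image("wrist"); save("w7",w["frame"])
E
```

```text
clock: 5.55
position: [0.4029, 0.3529, 0.0348]
ee_rot: [0.0, 0.632, 0.775, -0.0]
contact_force: [-0.4, -0.0, -0.1]
width: 0.0471
clock: 6.05
position: [0.4026, 0.3526, 0.0182]
ee_rot: [-0.0, 0.632, 0.775, -0.001]
contact_force: [-0.1, -0.7, 0.6]
width: 0.047
```

View pics/s7.png

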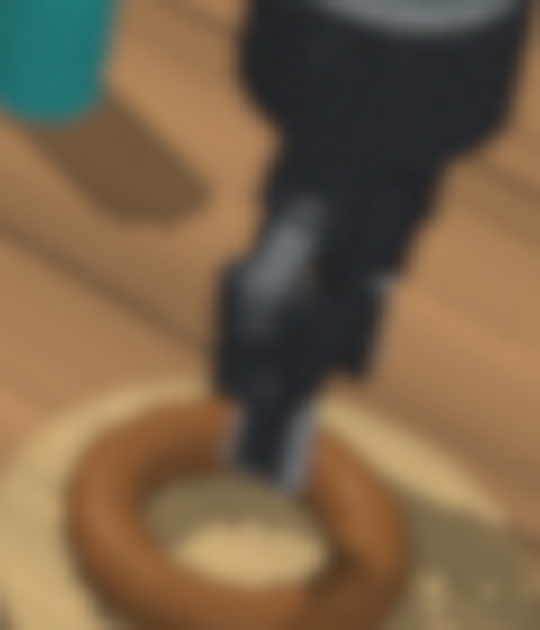

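View pics/w7.png

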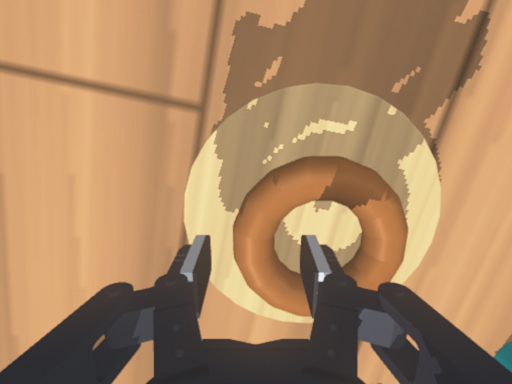

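```bash
python3 -m jog '[0,0,5,0,0,0,0,0,10,0,0,0,0,0,10,0,0,0]'
python3 - <<'E'
from h import *
a=get_image("scene"); save("s8",a["frame"],(350,210,410,280),9)
w=get_image("wrist"); save("w8",w["frame"])
E
```

```text
clock: 6.52
position: [0.4025, 0.3526, 0.0083]
ee_rot: [-0.0, 0.632, 0.775, -0.001]
contact_force: [-0.4, -0.3, -0.3]
width: 0.0472
```

View pics/s8.png

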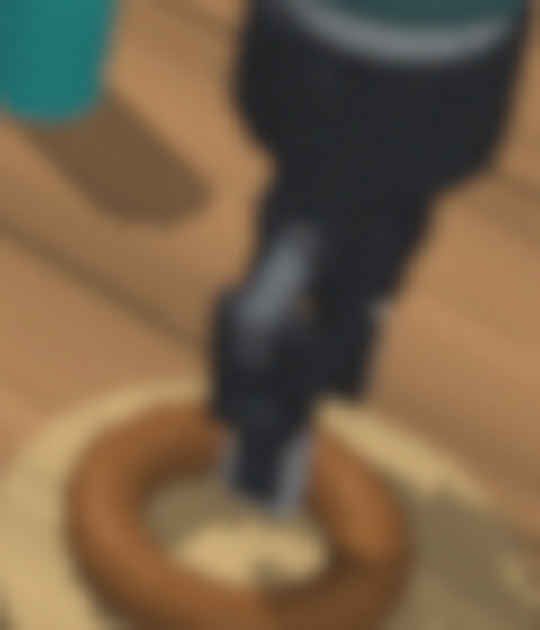

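View pics/w8.png

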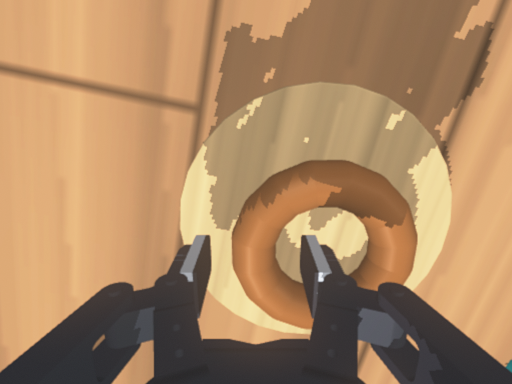

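```bash
python3 - <<'E'
from h import *
a=get_image("scene"); 
for z in (.012,.02,.03,.035): print(z,onz(a,(380.2,266.5),z).round(4))
E
python3 -m jog '[0,0,0,0,0,0,0,0,0,0,0,0,0,0,0,0,0,0,0,0,0,0,0,0,0,0,0,0,0,0]' 1 30
python3 - <<'E'
from h import *
a=get_image("scene"); save("s9",a["frame"],(350,210,410,280),9)
w=get_image("wrist"); save("w9",w["frame"])
E
```

```text
0.012 [0.4151 0.3579 0.012 ]
0.02 [0.4226 0.3615 0.02  ]
0.03 [0.4319 0.3661 0.03  ]
0.035 [0.4366 0.3684 0.035 ]
clock: 7.3
position: [0.4028, 0.3526, 0.0092]
ee_rot: [0.0, 0.632, 0.775, -0.0]
contact_force: [-1.1, -2.4, 6.2]
width: 0.0214
```

View pics/w9.png

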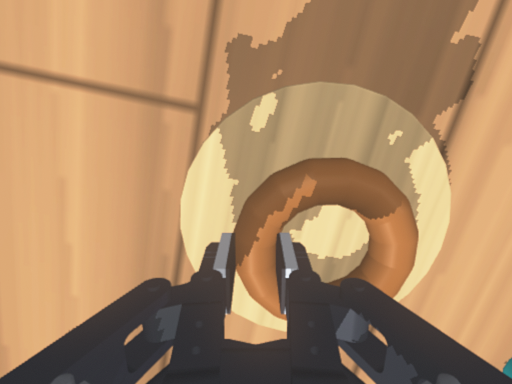

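View pics/s9.png

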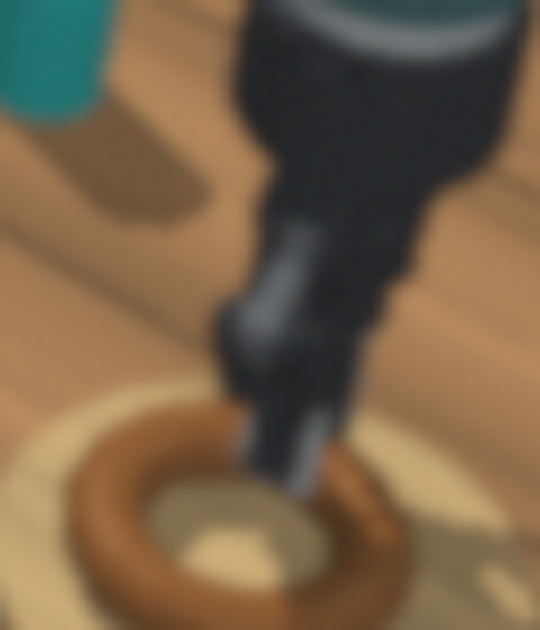

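Width 21.4 mm is under the 24 mm section, so the pads are pinching about 5 mm above the ring's equator. Reopening and going 10 mm lower.

```bash
python3 -m jog '[0,0,0,0,0,0,0,0,0,0,0,0,0,0,0,0,0,0,0,0,5,0,0,0,0,0,10,0,0,0,0,0,10,0,0,0]' 0.45; python3 -m jog '[0,0,0,0,0,0,0,0,0,0,0,0,0,0,0,0,0,0,0,0,0,0,0,0,0,0,0,0,0,0]' 1 30
```

```text
clock: 8.15
position: [0.4024, 0.3525, -0.0019]
ee_rot: [-0.0, 0.632, 0.775, -0.001]
contact_force: [0.2, -0.1, 0.6]
width: 0.0468
clock: 8.78
position: [0.4028, 0.3529, -0.0011]
ee_rot: [-0.0, 0.632, 0.775, -0.0]
contact_force: [-2.1, 0.2, 2.2]
width: 0.024
```

Width is now 24.0 mm, so the pinch is at the equator. Lift and look.

```bash
python3 -m jog '[0,0,-4,0,0,0,0,0,-12,0,0,0,0,0,-25,0,0,0,0,0,-45,0,0,0,0,0,-65,0,0,0,0,0,-85,0,0,0,0,0,-105,0,0,0,0,0,-120,0,0,0,0,0,-130,0,0,0,0,0,-130,0,0,0]'
python3 - <<'E'
from h import *
a=get_image("scene"); save("s10",a["frame"],(310,170,430,300),5)
w=get_image("wrist"); save("w10",w["frame"])
b=get_image("top"); save("t10",b["frame"],(80,180,320,300),3)
E
```

```text
clock: 10.02
position: [0.4033, 0.3531, 0.1295]
ee_rot: [0.0, 0.632, 0.775, 0.001]
contact_force: [-0.4, 0.4, -1.0]
width: 0.0245
```

View pics/w10.png

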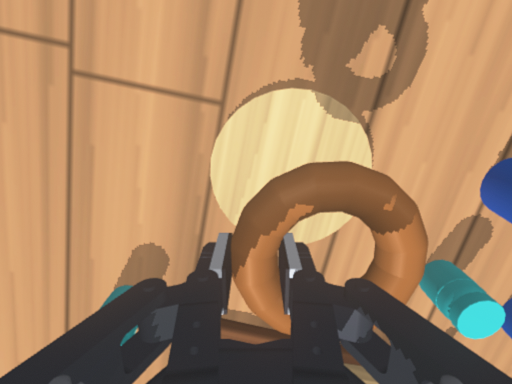

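View pics/s10.png

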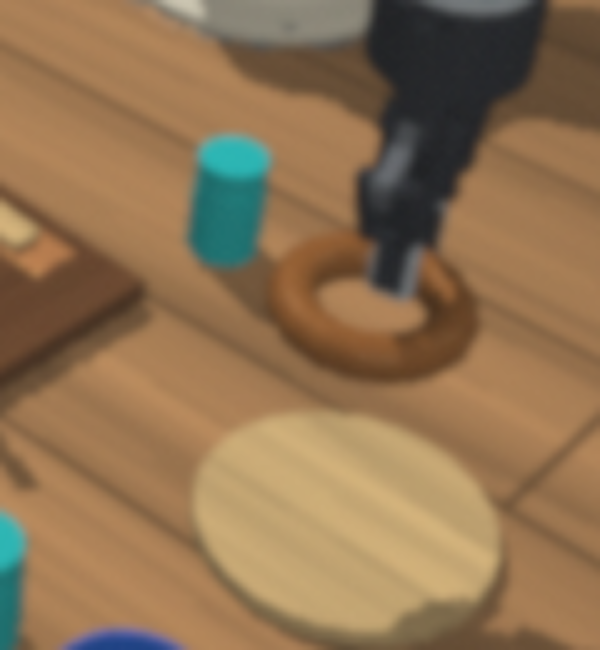

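View pics/t10.png

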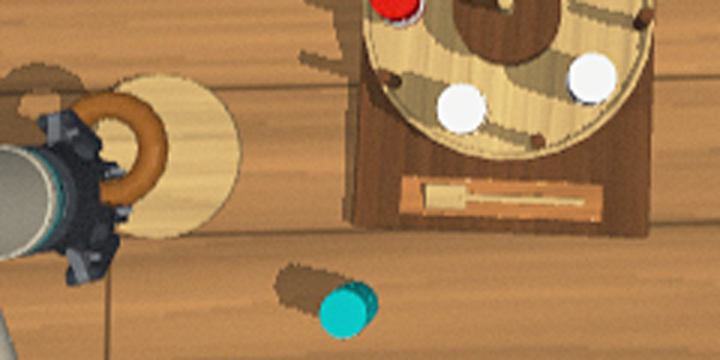

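Ring is held clear of the board, roughly level (wrist view centre about (330,248)). Carrying it to the post, high.

Run:
```python
from h import *
go([.5184,.0219,.150],12)
```

```text
row [-347.2   47.4  -21.8] [-0.09  0.04 -0.45]
```

```bash
python3 -m jog '[0,0,-12,0,0,0,-15,2,-22,0,0,0,-45,6,-22,0,0,0,-90,12,-22,0,0,0,-140,19,-22,0,0,0,-190,26,-22,0,0,0,-240,33,-22,0,0,0,-285,39,-22,0,0,0,-320,44,-22,0,0,0,-338,46,-22,0,0,0]'; python3 -m jog '[-6,1,0,0,0,0,-8,1,0,0,0,0,-8,1,0,0,0,0]';  python3 - <<'E'
from h import *
go([.5184,.0219,.150],12)
a=get_image("scene"); save("s11",a["frame"],(180,130,340,290),5)
w=get_image("wrist"); save("w11",w["frame"])
b=get_image("top"); save("t11",b["frame"],(190,125,310,265),5)
E
```

```text
clock: 11.42
position: [0.5162, 0.0285, 0.1515]
ee_rot: [0.001, 0.633, 0.774, 0.0]
contact_force: [0.1, 0.4, -1.3]
width: 0.0248
clock: 11.8
position: [0.5178, 0.0242, 0.1509]
ee_rot: [-0.0, 0.632, 0.775, 0.0]
contact_force: [-0.0, 0.1, -0.8]
width: 0.0244
row [-2.4  0.1  0.9] [-0.01 -0.02 -0.39]
```

View pics/w11.png

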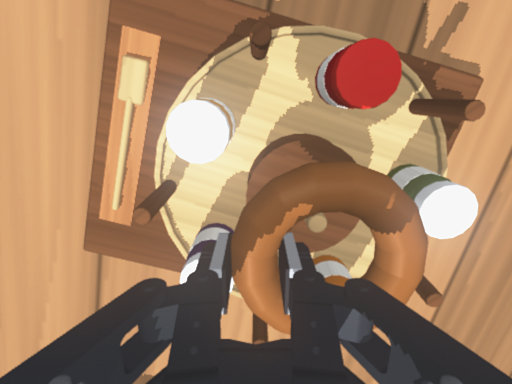

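View pics/s11.png

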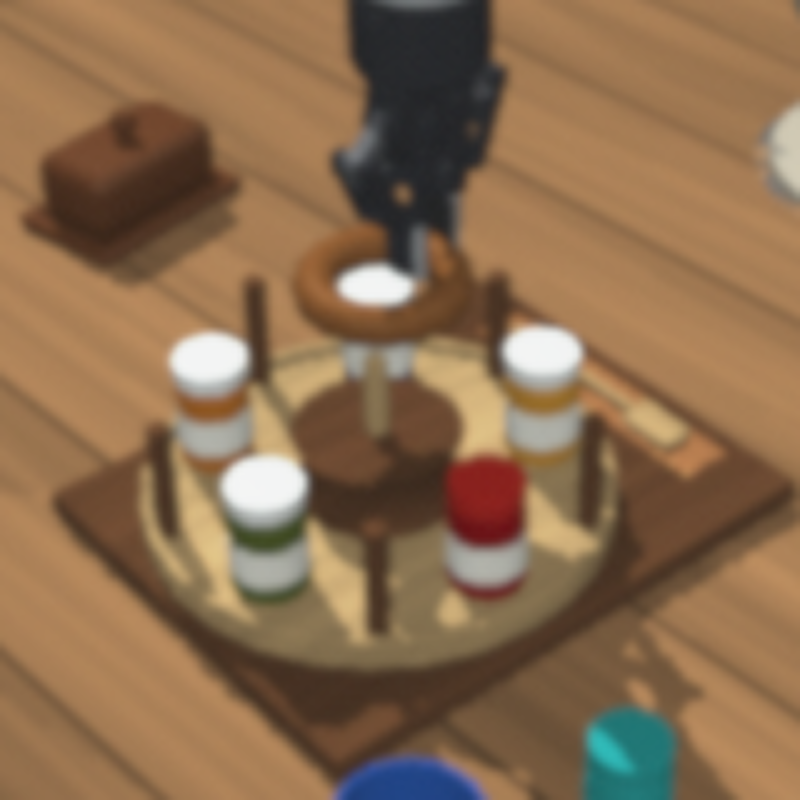

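View pics/t11.png

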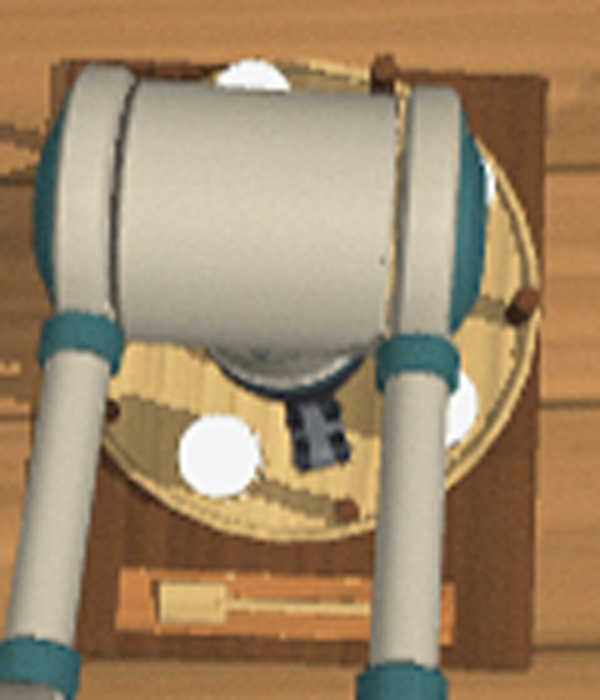

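Run:
```python
from h import *
w=get_image("wrist"); a=get_image("scene"); x=tcp()[0]
rc=x+[.0377,.0071,.0251]; print(rc)
t=np.linspace(0,2*np.pi,72)
for im,n,box,sc in((w,"w12",None,1),(a,"s12",(180,130,340,290),5)):
    f=im["frame"].copy()
    for rr,z in((.05,0),(.026,0)):
        P=np.c_[rc[0]+rr*np.cos(t),rc[1]+rr*np.sin(t),np.full(72,rc[2]+z)]
        for p in proj(im,P):
            p=p.round().astype(int)
            if 0<=p[0]<512 and 0<=p[1]<384: f[p[1],p[0]]=(0,255,0)
    p=proj(im,[[.560,.0298,.128],[.560,.0298,.078]]); print(n,p)
    for q in p: f[int(round(q[1])),int(round(q[0]))]=(255,0,255)
    save(n,f,box,sc)
```

```text
[0.55575834 0.03100736 0.17595752]
w12 [[315.80790858 221.95978948]
 [304.02723969 197.30149723]]
s12 [[254.82359038 200.9262839 ]
 [255.31046277 215.08942107]]
```

View pics/w12.png

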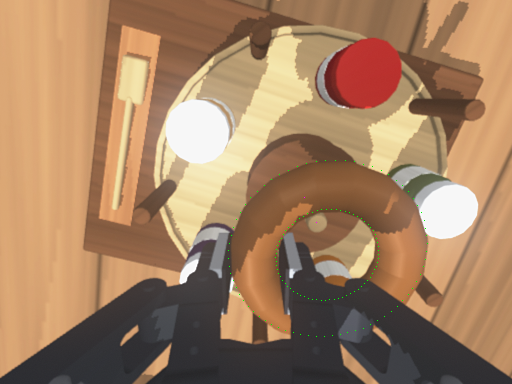

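View pics/s12.png

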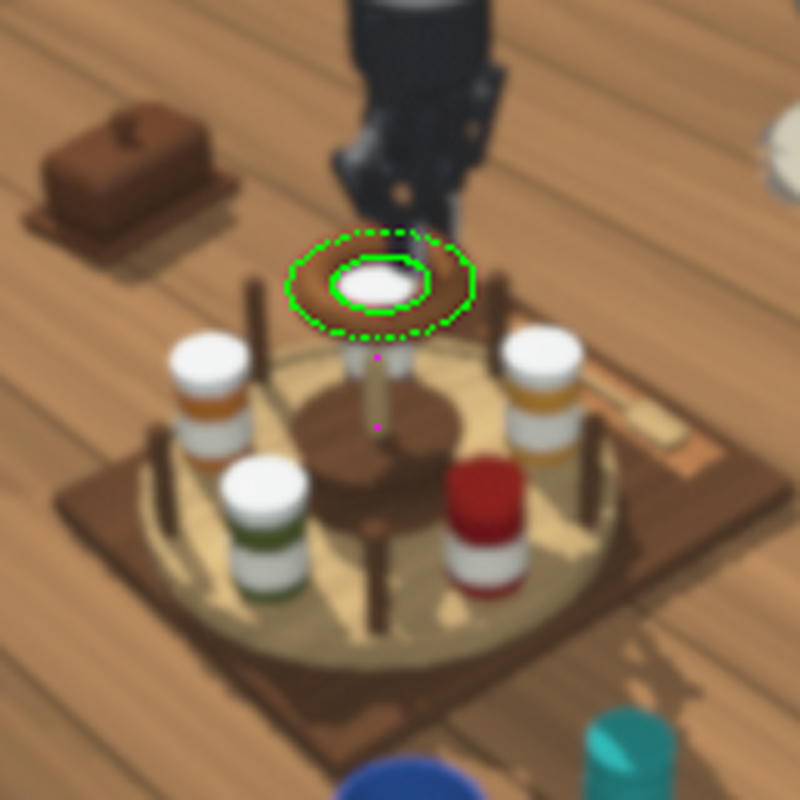

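Projected ring and post match both views, with the post inside the hole's footprint. Lowering to about 6 mm above the hub.

```bash
python3 -m jog '[-2,0,0,0,0,0,-2,0,8,0,0,0,-2,0,20,0,0,0,-2,0,32,0,0,0,-2,0,40,0,0,0,-2,0,40,0,0,0]'
python3 - <<'E'
from h import *
a=get_image("scene"); save("s13",a["frame"],(210,150,300,250),7)
w=get_image("wrist"); save("w13",w["frame"])
print(rel([.5184,.0219,.071]))
E
```

```text
clock: 12.8
position: [0.518, 0.0214, 0.1098]
ee_rot: [-0.001, 0.632, 0.775, -0.001]
contact_force: [-1.0, 0.4, -1.8]
width: 0.0244
[ 0.65655763 -0.31188353 39.85719598]
```

View pics/w13.png

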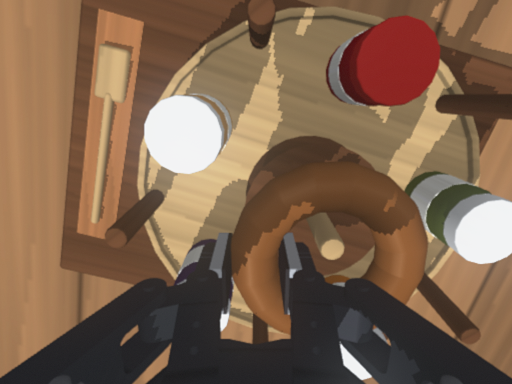

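View pics/s13.png

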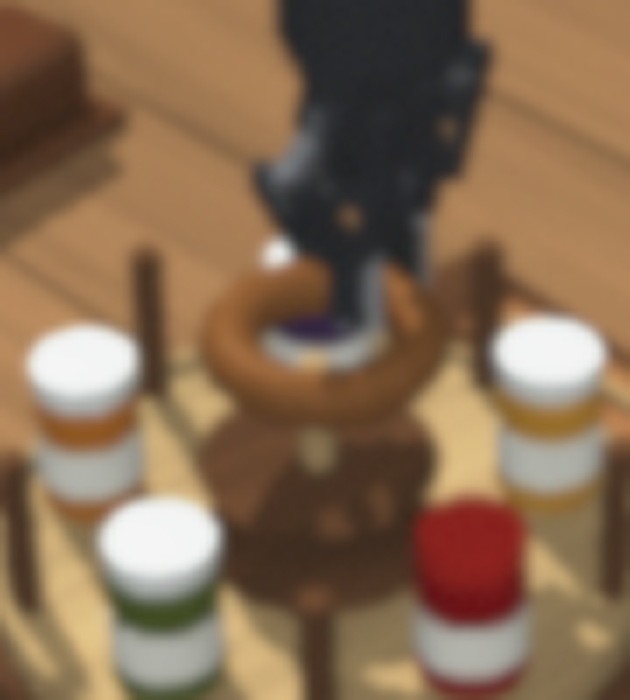

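```bash
python3 -m jog '[1,0,8,0,0,0,1,0,16,0,0,0,1,0,20,0,0,0,1,0,20,0,0,0]'
python3 - <<'E'
from h import *
a=get_image("scene"); save("s14",a["frame"],(210,150,300,250),7)
w=get_image("wrist"); save("w14",w["frame"])
E
```

```text
clock: 13.4
position: [0.5181, 0.0223, 0.0903]
ee_rot: [-0.0, 0.632, 0.775, -0.0]
contact_force: [0.1, -0.6, -0.8]
width: 0.0242
```

View pics/w14.png

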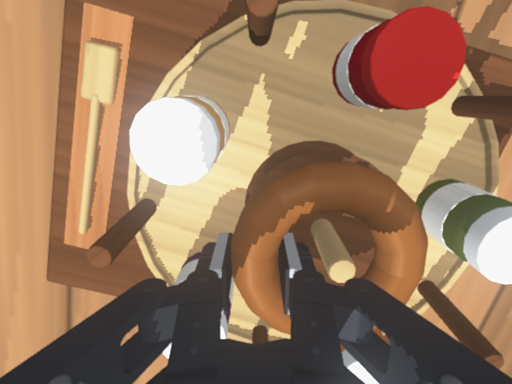

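View pics/s14.png

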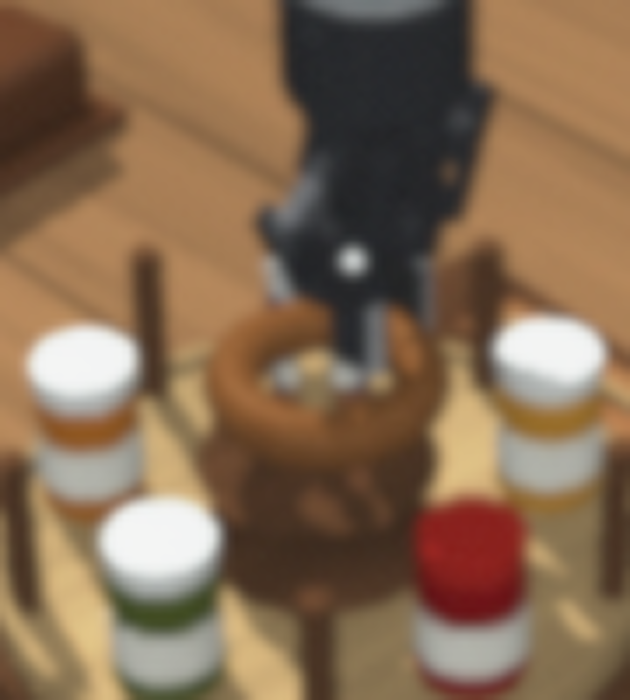

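Run:
```python
from h import *
w=get_image("wrist"); f=w["frame"].copy()
for dz,c in((.0,(0,255,0)),(.0125,(255,255,0)),(.0253,(255,0,255))):
    P=[[.560+.007*np.cos(t),.0298+.007*np.sin(t),.128+dz] for t in np.linspace(0,6.28,40)]
    for p in proj(w,P):
        f[int(round(p[1])),int(round(p[0]))]=c
save("w15",f,(210,190,430,384),3.5)
x,r=tcp(); print(x, rel([.56,.0298,.128]))
```

```text
[0.51866103 0.02229399 0.09099736] [ -0.92748959  42.02073934 -36.98435875]
```

View pics/w15.png

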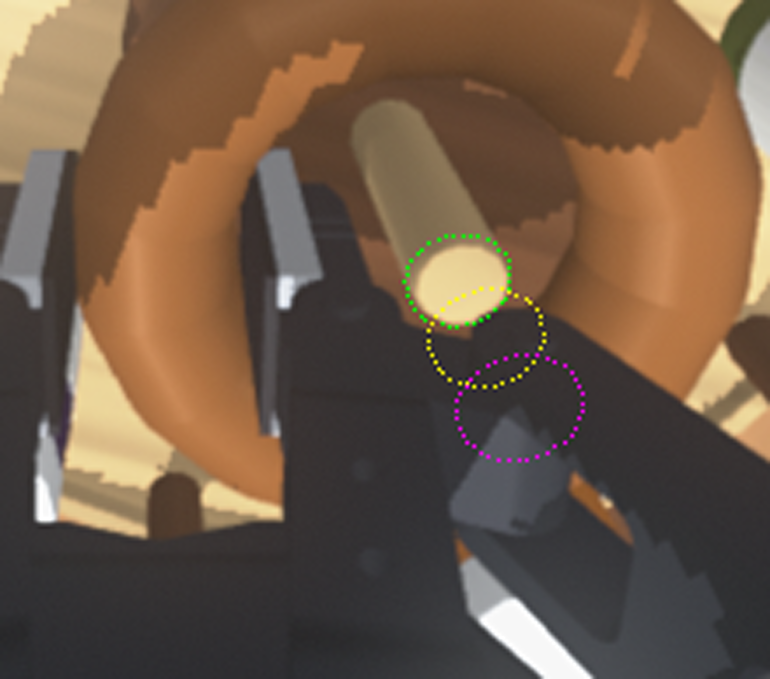

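Run:
```python
from h import *
a=get_image("scene"); x,r=tcp()
f=a["frame"].copy()
for d in (.027,.035,.042):
    P=[x+r.apply([0,d,-z]) for z in np.arange(.02,.1,.01)]
    print(d,[(round(p[2],3),q.round(1).tolist()) for p,q in zip(P,proj(a,P))])
save("s16",f,(230,150,290,220),10)
```

```text
0.027 [(np.float64(0.111), [258.4, 203.2]), (np.float64(0.121), [258.3, 200.4]), (np.float64(0.131), [258.3, 197.5]), (np.float64(0.141), [258.2, 194.6]), (np.float64(0.151), [258.1, 191.6]), (np.float64(0.161), [258.0, 188.6]), (np.float64(0.171), [257.9, 185.6]), (np.float64(0.181), [257.9, 182.6])]
0.035 [(np.float64(0.111), [256.7, 204.7]), (np.float64(0.121), [256.7, 201.8]), (np.float64(0.131), [256.6, 198.9]), (np.float64(0.141), [256.5, 196.0]), (np.float64(0.151), [256.4, 193.0]), (np.float64(0.161), [256.3, 190.0]), (np.float64(0.171), [256.2, 187.0]), (np.float64(0.181), [256.1, 184.0])]
0.042 [(np.float64(0.111), [255.3, 205.9]), (np.float64(0.121), [255.2, 203.0]), (np.float64(0.131), [255.1, 200.1]), (np.float64(0.141), [255.0, 197.2]), (np.float64(0.151), [254.9, 194.3]), (np.float64(0.161), [254.8, 191.3]), (np.float64(0.171), [254.7, 188.2]), (np.float64(0.181), [254.6, 185.2])]
```

View pics/s16.png

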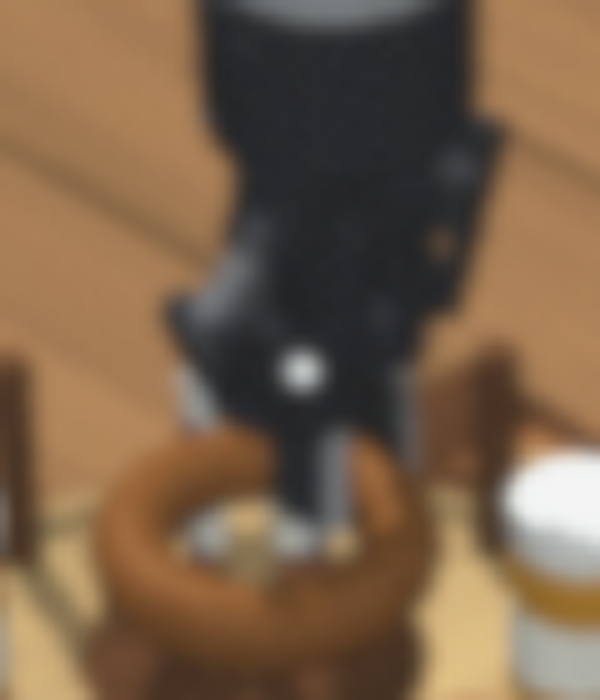

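Post tip is in the hole at wrist (342,268). At full depth the finger's outer link comes close to the post top, so I'll shift 3 mm away from the post and go down in small, force-checked steps.

```bash
python3 -m jog '[0,-3,4,0,0,0,0,-3,10,0,0,0,0,-3,15,0,0,0,0,-3,15,0,0,0]'
python3 - <<'E'
from h import *
s=get_state(); print(s["contact_force"],s["moment"])
w=get_image("wrist"); save("w17",w["frame"],(210,190,430,384),3.5)
a=get_image("scene"); save("s17",a["frame"],(230,150,290,220),10)
E
```

```text
clock: 14.1
position: [0.515, 0.0218, 0.0752]
ee_rot: [-0.001, 0.632, 0.775, -0.0]
contact_force: [0.5, -0.7, -1.3]
width: 0.0245
[ 0.54365872 -0.71526781 -1.30258604] [-0.03765272  0.08537092  0.01946167]
```

View pics/w17.png

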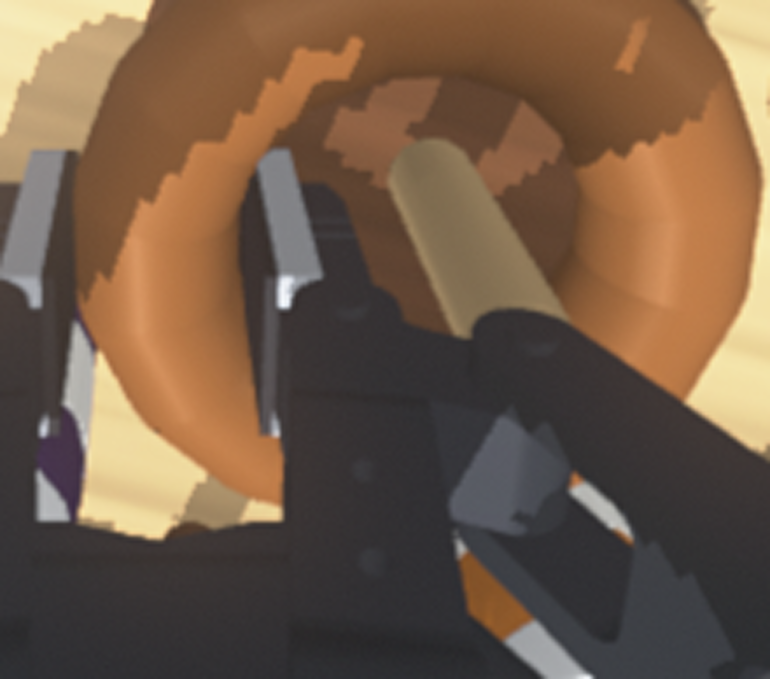

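View pics/s17.png

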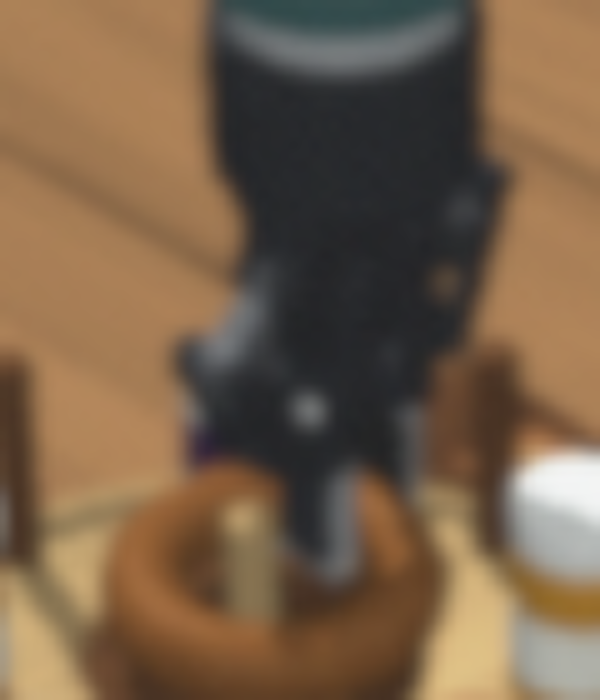

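```bash
python3 -m jog '[0,0,2,0,0,0,0,0,4,0,0,0,0,0,4,0,0,0]';python3 -m jog '[0,0,1,0,0,0,0,0,2,0,0,0,0,0,2,0,0,0]'
python3 - <<'E'
from h import *
s=get_state(); print(s["contact_force"],s["moment"])
a=get_image("scene"); save("s18",a["frame"],(230,150,290,220),10)
E
```

```text
clock: 14.58
position: [0.5153, 0.0217, 0.0717]
ee_rot: [-0.0, 0.632, 0.775, -0.0]
contact_force: [0.7, 0.0, -1.0]
width: 0.0246
clock: 14.95
position: [0.5154, 0.0217, 0.0698]
ee_rot: [-0.0, 0.632, 0.775, -0.0]
contact_force: [-0.2, -0.7, -0.9]
width: 0.0239
[-0.1845665  -0.73090884 -0.88809721] [ 0.01269518  0.01944701 -0.02754371]
```

View pics/s18.png

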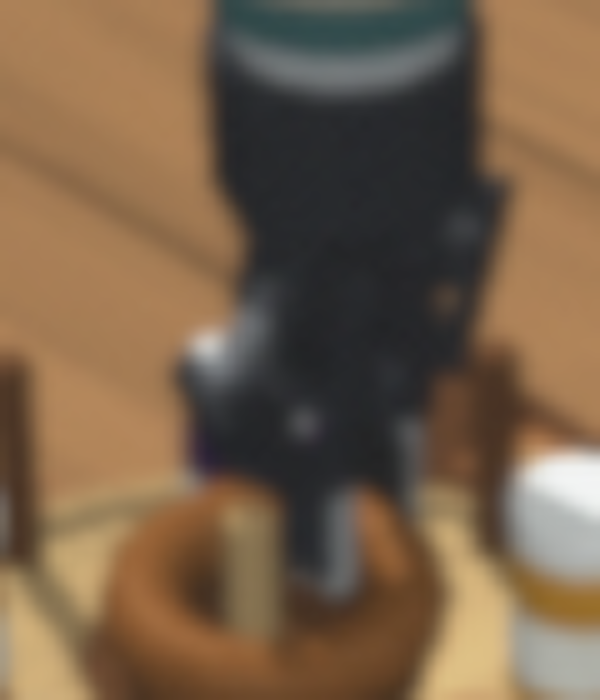

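```bash
python3 -m jog '[0,0,1,0,0,0,0,0,2,0,0,0,0,0,2,0,0,0]';python3 -m jog '[0,0,1,0,0,0,0,0,1,0,0,0]';python3 -m jog '[0,0,1,0,0,0,0,0,1,0,0,0]'
```

```text
clock: 15.38
position: [0.5154, 0.0217, 0.0677]
ee_rot: [-0.0, 0.632, 0.775, -0.0]
contact_force: [0.5, -0.7, -0.9]
width: 0.024
clock: 15.62
position: [0.5154, 0.0217, 0.0667]
ee_rot: [-0.0, 0.632, 0.775, -0.0]
contact_force: [-0.2, -0.3, -1.0]
width: 0.0243
clock: 15.88
position: [0.5155, 0.0217, 0.0658]
ee_rot: [0.0, 0.632, 0.775, -0.0]
contact_force: [-0.6, -0.7, -0.7]
width: 0.0241
```

```bash
python3 -m jog '[0,0,1,0,0,0,0,0,1,0,0,0]';python3 -m jog '[0,0,1,0,0,0,0,0,1,0,0,0]'
python3 - <<'E'
from h import *
w=get_image("wrist"); save("w19",w["frame"])
a=get_image("scene"); save("s19",a["frame"],(220,150,300,230),9)
E
```

```text
clock: 16.12
position: [0.5158, 0.0217, 0.0652]
ee_rot: [0.0, 0.632, 0.775, 0.0]
contact_force: [-0.7, -0.8, 2.1]
width: 0.0248
clock: 16.38
position: [0.5158, 0.0217, 0.0649]
ee_rot: [0.001, 0.632, 0.775, 0.0]
contact_force: [-2.5, -0.3, 8.3]
width: 0.0245
```

View pics/w19.png

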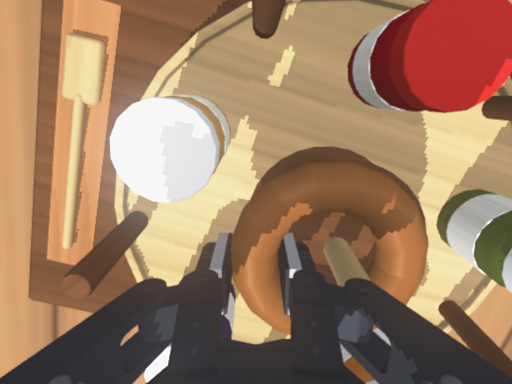

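View pics/s19.png

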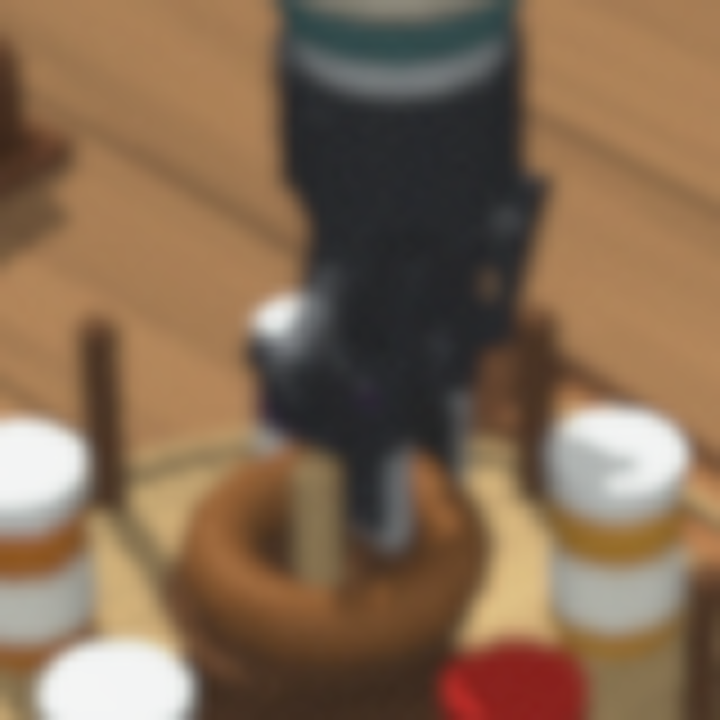

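Contact at reported z 0.065 is exactly the predicted seating height (ring centre 90 mm). Releasing by a small opening, relieving 1 mm.

```bash
python3 -m jog '[0,0,-1,0,0,0]'; python3 -m jog '[0,0,0,0,0,0,0,0,0,0,0,0]' 0.62
python3 - <<'E'
from h import *
w=get_image("wrist"); save("w20",w["frame"])
a=get_image("scene"); save("s20",a["frame"],(220,150,300,230),9)
E
```

```text
clock: 16.6
position: [0.5157, 0.0217, 0.0654]
ee_rot: [0.0, 0.632, 0.775, 0.0]
contact_force: [-0.9, 0.7, 1.6]
width: 0.0243
clock: 16.85
position: [0.5122, 0.0211, 0.0648]
ee_rot: [-0.002, 0.632, 0.775, -0.002]
contact_force: [-7.7, -3.7, 8.8]
width: 0.0324
```

View pics/w20.png

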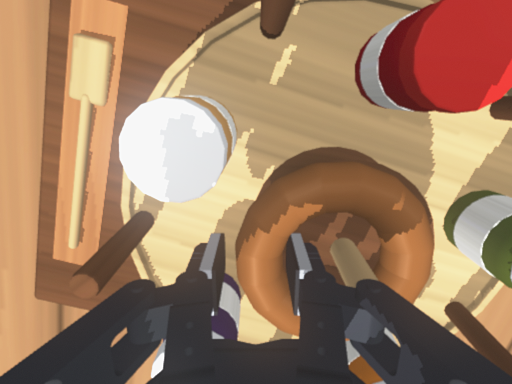

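View pics/s20.png

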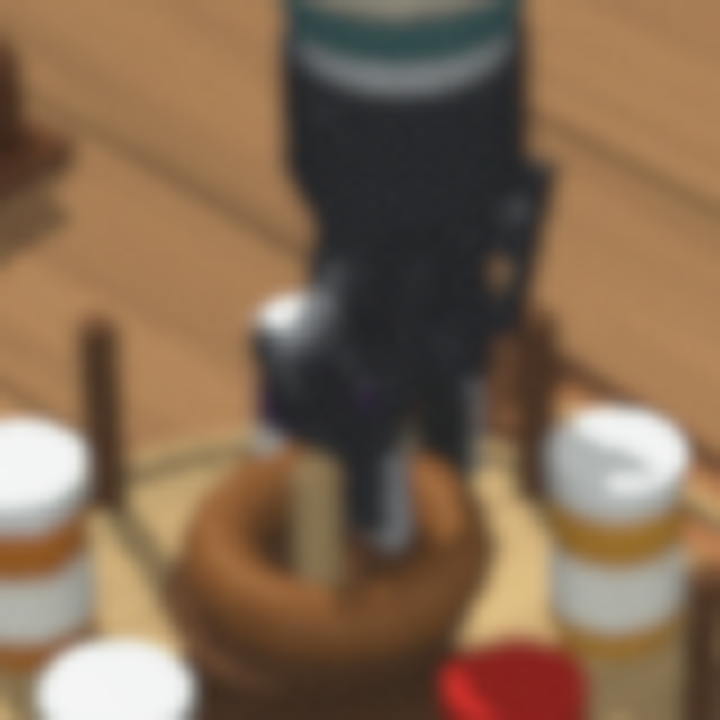

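The inner finger is now leaning lightly on the post (8 N). Closing a touch and shifting 1.5 mm away before rising.

```bash
python3 -m jog '[0,-1.5,0,0,0,0,0,-1.5,0,0,0,0,0,-1.5,0,0,0,0]' 0.66;  python3 -m jog '[0,0,-2,0,0,0,0,0,-4,0,0,0,0,0,-4,0,0,0]'
python3 - <<'E'
from h import *
w=get_image("wrist"); save("w21",w["frame"])
a=get_image("scene"); save("s21",a["frame"],(220,150,300,230),9)
E
```

```text
clock: 17.32
position: [0.5137, 0.0213, 0.0649]
ee_rot: [-0.0, 0.632, 0.775, -0.0]
contact_force: [-2.3, -0.6, 6.0]
width: 0.0288
clock: 17.7
position: [0.5144, 0.0215, 0.0688]
ee_rot: [0.0, 0.632, 0.775, 0.0]
contact_force: [-0.9, 0.0, 0.4]
width: 0.0289
```

View pics/w21.png

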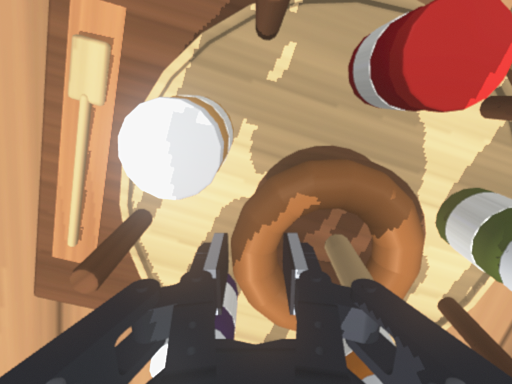

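View pics/s21.png

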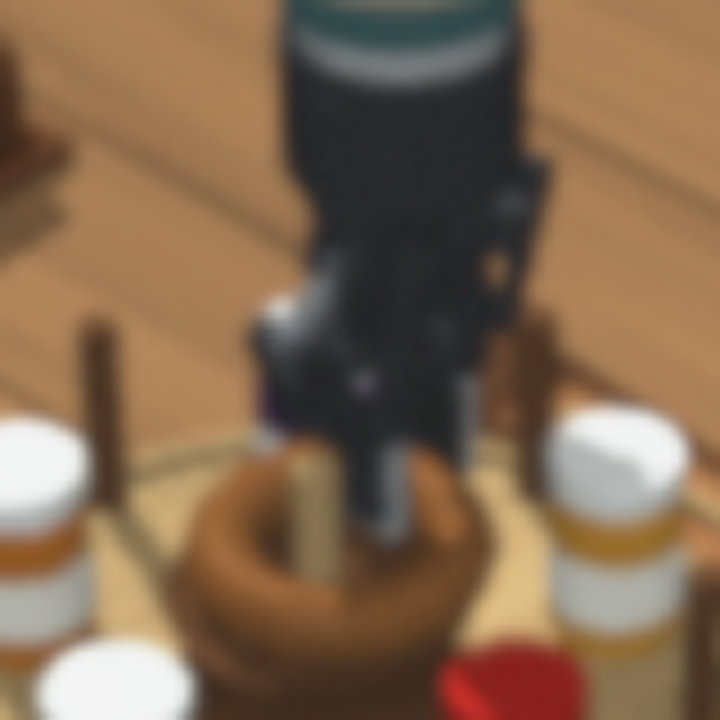

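Force is back to zero, and the ring stayed while the finger rose. Continuing up.

```bash
python3 -m jog '[0,0,-5,0,0,0,0,0,-12,0,0,0,0,0,-22,0,0,0,0,0,-36,0,0,0,0,0,-52,0,0,0,0,0,-68,0,0,0,0,0,-85,0,0,0,0,0,-95,0,0,0,0,0,-95,0,0,0]'
python3 - <<'E'
from h import *
w=get_image("wrist"); save("w22",w["frame"])
a=get_image("scene"); save("s22",a["frame"],(190,150,310,250),6)
E
```

```text
clock: 18.92
position: [0.5146, 0.0214, 0.1649]
ee_rot: [0.001, 0.632, 0.775, 0.001]
contact_force: [-0.4, 0.6, -0.9]
width: 0.0289
```

View pics/w22.png

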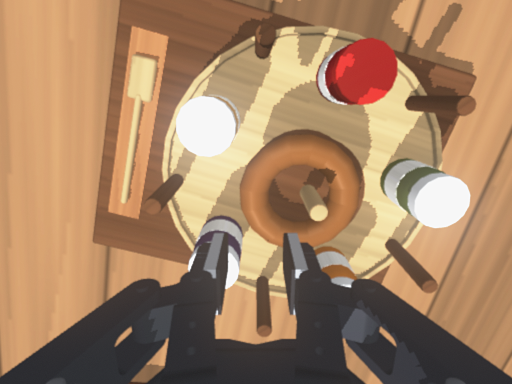

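View pics/s22.png

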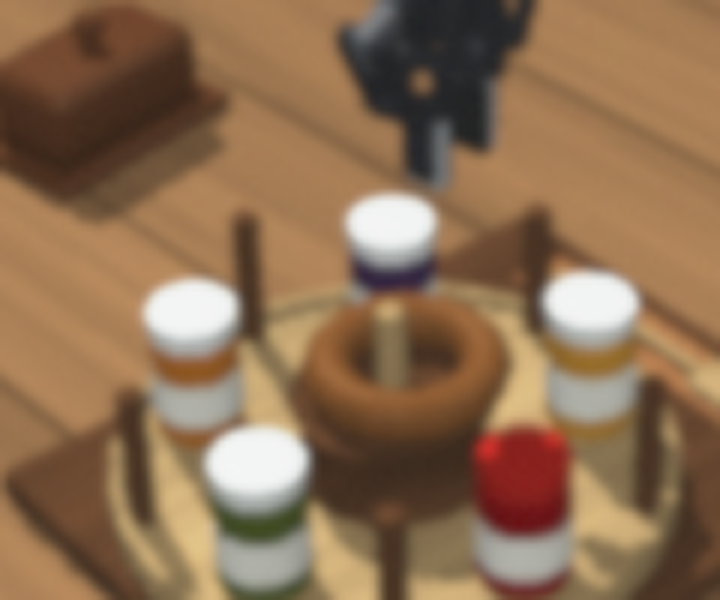

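The ring lies flat on the hub around the post, about 7 mm off centre and fully on the hub. Next is the near peg at bearing 192° (wrist (163,195)), jaws tangential.

Run:
```python
from h import *
go([.4390,.0046,.14],-78)
```

```text
row [ -1.6 -76.5  23.6] [-2.000e-02  2.000e-02  8.955e+01]
```

```bash
python3 -m jog '[0,-10,0,0,0,9,-1,-25,0,0,0,19,-1,-40,0,0,0,29,-1,-55,0,0,0,39,-2,-70,0,0,0,49,-2,-76,0,0,0,59,-2,-76,10,0,0,69,-2,-76,18,0,0,79,-2,-76,24,0,0,89,-2,-76,24,0,0,90]' 0.45; python3 -m jog '[0,0,0,0,0,0]';python3 - <<'E'
from h import *
go([.4390,.0046,.062],-78)
w=get_image("wrist"); save("w23",w["frame"])
print(proj(w,[[.4390,.0046,.113]]))
print(get_state()["qpos"])
E
```

```text
clock: 20.27
position: [0.439, 0.0044, 0.1388]
ee_rot: [-0.0, 0.995, 0.101, -0.001]
contact_force: [0.0, -0.3, 1.1]
width: 0.0471
clock: 20.4
position: [0.4398, 0.0043, 0.1397]
ee_rot: [-0.0, 0.995, 0.102, -0.0]
contact_force: [0.4, -0.3, 0.1]
width: 0.047
row [-0.7 -0.5 77.7] [-0.01  0.03 -0.33]
[[253.4475089  220.41329803]]
[-1.48664418e-01  1.31170067e-01  1.89273782e+00 -1.06947518e-04
  1.11770698e+00  1.21876412e+00]
```

View pics/w23.png

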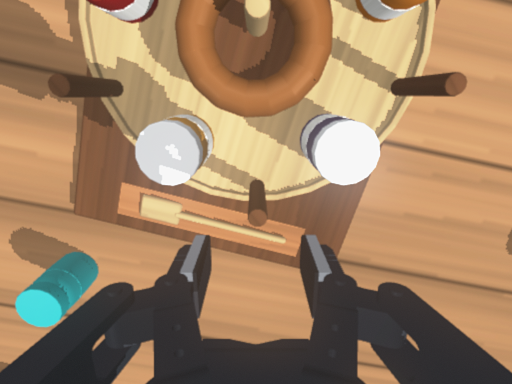

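Run:
```python
from h import *
w=get_image("wrist"); save("w24",w["frame"],(220,160,300,240),7)
for uv in ((258,212),(258,216)): print(onz(w,uv,.113))
b=get_image("top"); save("t24",b["frame"],(190,125,310,265),5)
```

```text
[0.4456909  0.00280775 0.113     ]
[0.4428618  0.00221444 0.113     ]
```

View pics/w24.png

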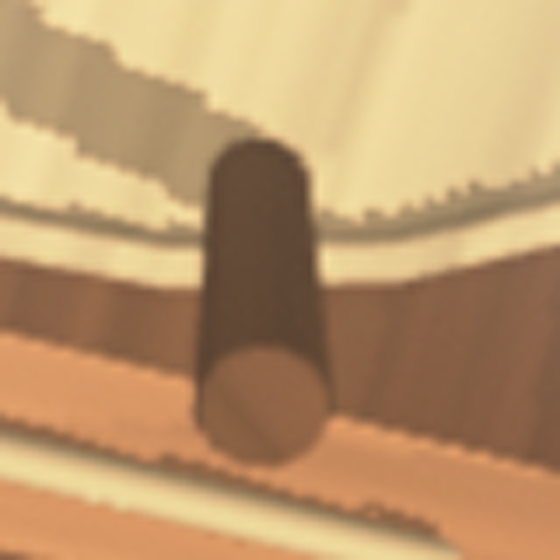

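View pics/t24.png

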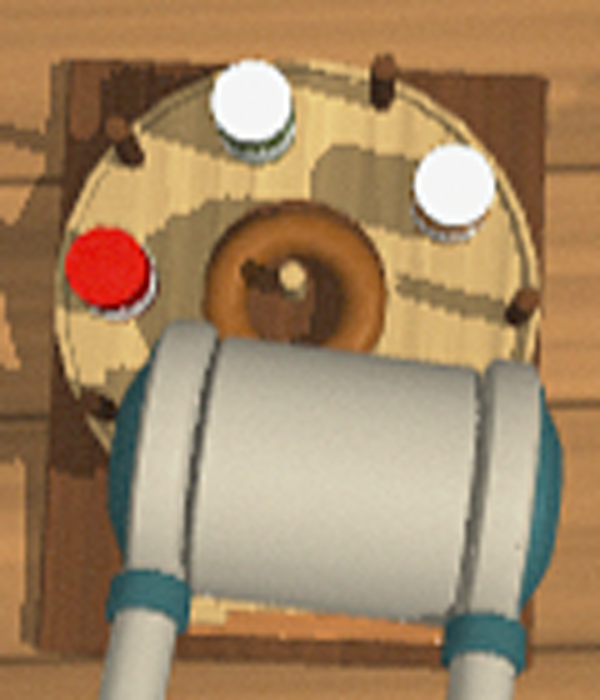

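Peg top at wrist (258,218), within 3 mm of the earlier fix. Descending over it.

```bash
python3 -m jog '[0,1,6,0,0,0,0,1,16,0,0,0,0,1,28,0,0,0,0,1,40,0,0,0,0,1,52,0,0,0,0,1,64,0,0,0,0,1,74,0,0,0,0,1,78,0,0,0,0,1,78,0,0,0]'
python3 - <<'E'
from h import *
w=get_image("wrist"); save("w25",w["frame"])
a=get_image("scene"); save("s25",a["frame"],(200,120,360,250),5)
E
```

```text
clock: 21.68
position: [0.4401, 0.0033, 0.0616]
ee_rot: [-0.0, 0.995, 0.101, -0.0]
contact_force: [-0.3, 0.9, 0.2]
width: 0.0468
```

View pics/w25.png

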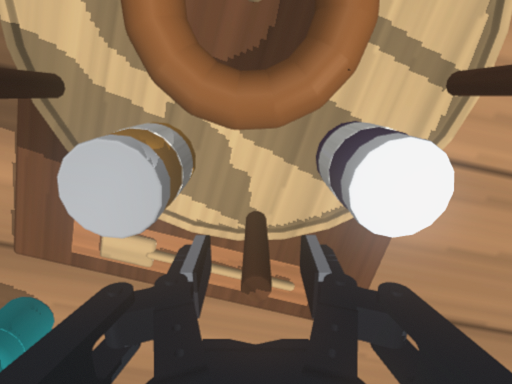

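View pics/s25.png

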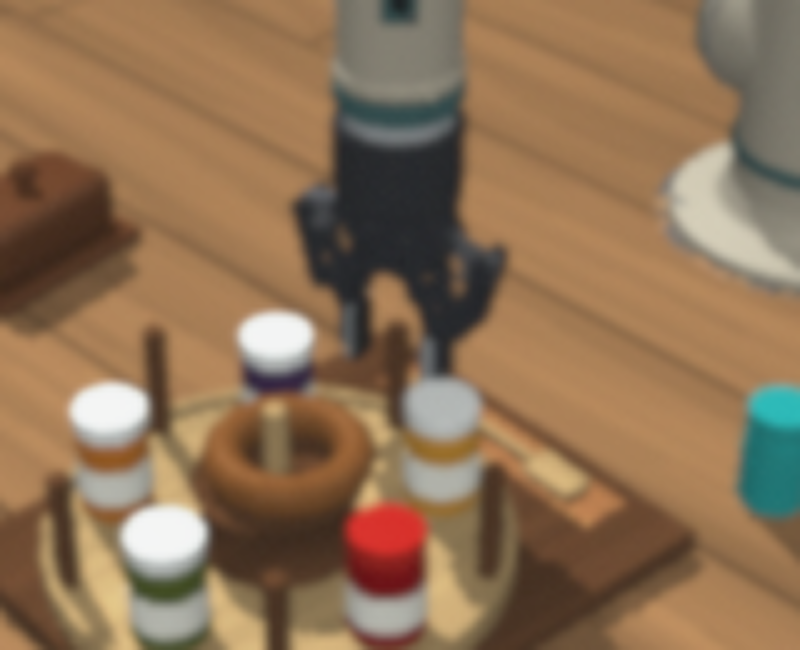

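The peg top lies between the pads but only about 13 mm deep, so I'm going 18 mm lower before gripping.

```bash
python3 -m jog '[0,0,6,0,0,0,0,0,13,0,0,0,0,0,18,0,0,0,0,0,18,0,0,0]'; python3 -m jog '[0,0,0,0,0,0,0,0,0,0,0,0,0,0,0,0,0,0,0,0,0,0,0,0,0,0,0,0,0,0]' 1 50
python3 - <<'E'
from h import *
w=get_image("wrist"); save("w26",w["frame"])
a=get_image("scene"); save("s26",a["frame"],(200,120,360,250),5)
E
```

```text
clock: 22.28
position: [0.4397, 0.0033, 0.0433]
ee_rot: [-0.0, 0.995, 0.101, -0.001]
contact_force: [0.1, 0.2, -0.6]
width: 0.0467
clock: 22.9
position: [0.4403, 0.0032, 0.0441]
ee_rot: [0.0, 0.995, 0.101, 0.0]
contact_force: [-0.8, -0.2, 3.3]
width: 0.0125
```

View pics/w26.png

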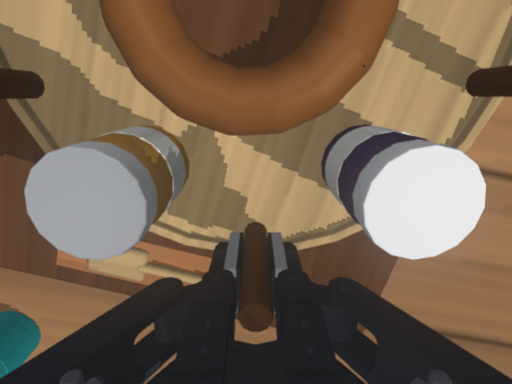

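View pics/s26.png

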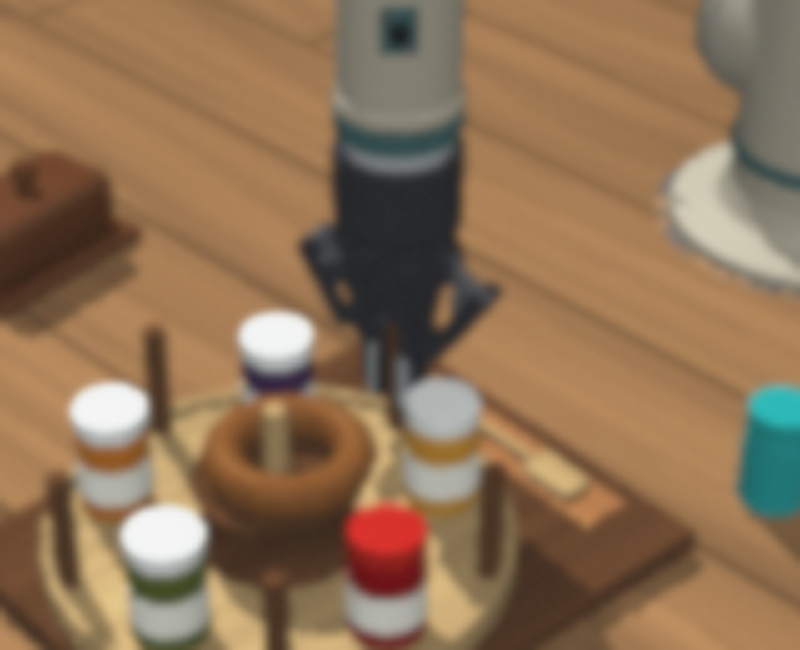

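Run:
```python
from h import *
w=get_image("wrist"); save("w27",w["frame"],(200,205,312,345),5)
x,r=tcp()
print(proj(w,[[.4405,.0035,z] for z in (.113,.075,.038)]), x)
for u in ((257,318),(257,322)): print(onz(w,u,.113), rel(onz(w,u,.113)))
```

```text
[[252.84901554 321.67571546]
 [253.36499451 265.6177716 ]
 [253.66956274 232.52830492]] [0.44037797 0.00319155 0.0440799 ]
[0.44241924 0.00233325 0.113     ] [  1.86116635   1.27125186 -68.91881943]
[0.44066311 0.00197028 0.113     ] [ 6.79230092e-02  1.27539586e+00 -6.89196762e+01]
```

View pics/w27.png

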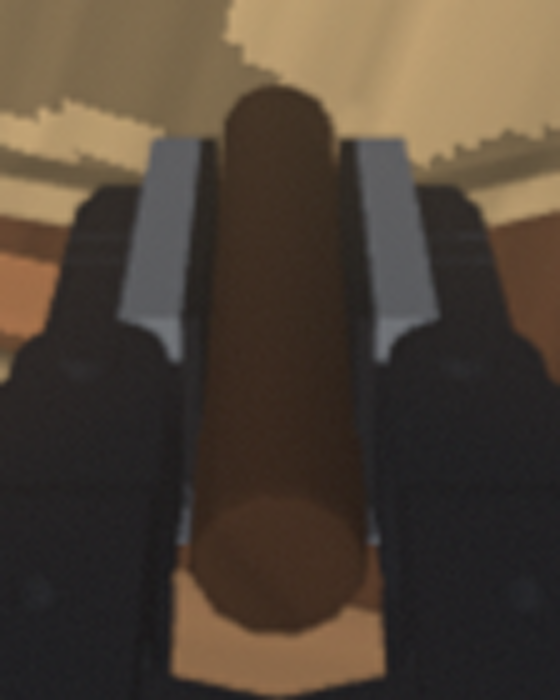

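Peg is centred in the pads (chord 12.5 mm at 50 N, with the peg running through them). Now a precise board yaw from edge lines in the unobstructed first top picture.

Run:
```python
from h import *
im=get_image("top"); g=cv2.cvtColor(cv2.imread("pics/top0.png"),cv2.COLOR_BGR2GRAY).astype(float)
red=cv2.imread("pics/top0.png")[...,2].astype(float)
red=cv2.GaussianBlur(red,(3,3),0)
cor=[(202,137.4),(299.6,140),(296,258.6),(197.6,256)]
cor=[np.array(c)-.1 for c in cor]
def edge(a,b,lo=.08,hi=.92,n=60,sgn=1):
    d=(b-a)/np.linalg.norm(b-a); nrm=np.array([-d[1],d[0]]); pts=[]
    for s in np.linspace(lo,hi,n):
        p=a+s*(b-a); t=np.arange(-4,4.01,.1)
        q=p+t[:,None]*nrm
        v=cv2.remap(red.astype(np.float32),q[:,0].astype(np.float32)[None],q[:,1].astype(np.float32)[None],cv2.INTER_LINEAR)[0]
        gr=np.gradient(v); k=np.argmin(gr) if sgn<0 else np.argmax(gr)
        if abs(gr[k])>2: pts.append(q[k])
    P=np.array(pts)
    W=np.array([onz(im,p,.018)[:2] for p in P])
    for _ in range(6):
        c=W.mean(0); u=np.linalg.svd(W-c)[2][0]; r=(W-c)@np.array([-u[1],u[0]]); W=W[np.abs(r)<max(.0015,1.5*r.std())]
    if abs(u[0])>abs(u[1]): u=u*np.sign(u[0])
    else: u=u*np.sign(u[1])
    print(len(W),"/",len(P),"centre",c.round(4),"ang",np.degrees(np.arctan2(u[1],u[0])).round(2),"rms mm",(r.std()*1e3).round(2)); return c,u
# cw in image: back, right, front, left ; interior normal (-dy,dx): for back edge d=+x -> n=+y(down)=inside (darker) 
for nm,i in (("back",0),("right",1),("front",2),("left",3)):
    print(nm,end=" "); c,u=edge(cor[i],cor[(i+1)%4],sgn=-1)
    ax=np.array([.56,.0298]); print("  dist axis mm",abs((ax-c)@np.array([-u[1],u[0]]))*1e3)
```

```text
back 35 / 52 centre [0.7003 0.022 ] ang 86.19 rms mm 0.75
  dist axis mm 140.50067931323937
right 37 / 59 centre [ 0.5093 -0.1072] ang -3.53 rms mm 0.58
  dist axis mm 139.86435109597892
front 16 / 27 centre [ 0.3509 -0.0054] ang 89.9 rms mm 0.61
  dist axis mm 209.08386841651821
left 15 / 44 centre [0.4923 0.1825] ang -6.26 rms mm 1.05
  dist axis mm 144.37217837881147
```

Board yaw is −3.65° from the back and right edges, and their distances to the axis (140.5 and 139.9 mm) confirm the axis. The front is at bearing 176.35° and red is now at 84.0° (lids and pegs agree), so the turn is +92.4° counter-clockwise.

```bash
cat >> h.py <<'E'
def arc(ths,ax=(.560,.0298)):
    x,r=tcp(); a=r.inv().apply(np.array([ax[0],ax[1],x[2]])-x)*1000; print("a",a.round(1))
    for th in ths:
        t=np.radians(th); c,s=np.cos(t),np.sin(t)
        sh=[a[0]-(a[0]*c+a[1]*s), a[1]-(-a[0]*s+a[1]*c)]
        print(f"{th}: {sh[0]:.1f},{sh[1]:.1f},0,0,0,{-th}")
E
python3 - <<'E'
from h import *
arc([.5,1.5,3,5,7.5,10.5,14,17.5,21,24.5])
arc([3.5*i for i in range(1,11)])
E
```

```text
a [ 1.225e+02 -2.100e+00  1.000e-01]
0.5: 0.0,1.1,0,0,0,-0.5
1.5: 0.1,3.2,0,0,0,-1.5
3: 0.3,6.4,0,0,0,-3
5: 0.6,10.7,0,0,0,-5
7.5: 1.3,16.0,0,0,0,-7.5
10.5: 2.4,22.3,0,0,0,-10.5
14: 4.1,29.6,0,0,0,-14
17.5: 6.3,36.7,0,0,0,-17.5
21: 8.9,43.8,0,0,0,-21
24.5: 11.9,50.6,0,0,0,-24.5
a [ 1.225e+02 -2.100e+00  1.000e-01]
3.5: 0.4,7.5,0,0,0,-3.5
7.0: 1.2,14.9,0,0,0,-7.0
10.5: 2.4,22.3,0,0,0,-10.5
14.0: 4.1,29.6,0,0,0,-14.0
17.5: 6.3,36.7,0,0,0,-17.5
21.0: 8.9,43.8,0,0,0,-21.0
24.5: 11.9,50.6,0,0,0,-24.5
28.0: 15.3,57.3,0,0,0,-28.0
31.5: 19.1,63.7,0,0,0,-31.5
35.0: 23.4,69.9,0,0,0,-35.0
```

```bash
python3 -m jog '[0,1.1,0,0,0,-0.5,0.1,3.2,0,0,0,-1.5,0.3,6.4,0,0,0,-3,0.6,10.7,0,0,0,-5,1.3,16,0,0,0,-7.5,2.1,21.2,0,0,0,-10,3.1,25.5,0,0,0,-12,3.8,28.5,0,0,0,-13.5,4.1,29.6,0,0,0,-14,4.1,29.6,0,0,0,-14]' - 60
python3 - <<'E'
from h import *
s=get_state(); print(s["contact_force"],s["moment"]); x,r=tcp(); d=x[:2]-[.56,.0298]; print(np.hypot(*d),np.degrees(np.arctan2(d[1],d[0])))
b=get_image("top"); save("t28",b["frame"],(190,125,310,265),5)
E
```

```text
clock: 24.35
position: [0.4501, -0.0252, 0.0441]
ee_rot: [0.0, 0.975, 0.221, -0.0]
contact_force: [-1.1, -0.8, 6.1]
width: 0.0127
[-1.09868733 -0.77303145  6.12275715] [-0.07228324  0.20872347  0.05030264]
0.1229390649656405 -153.42225977758594
```

View pics/t28.png

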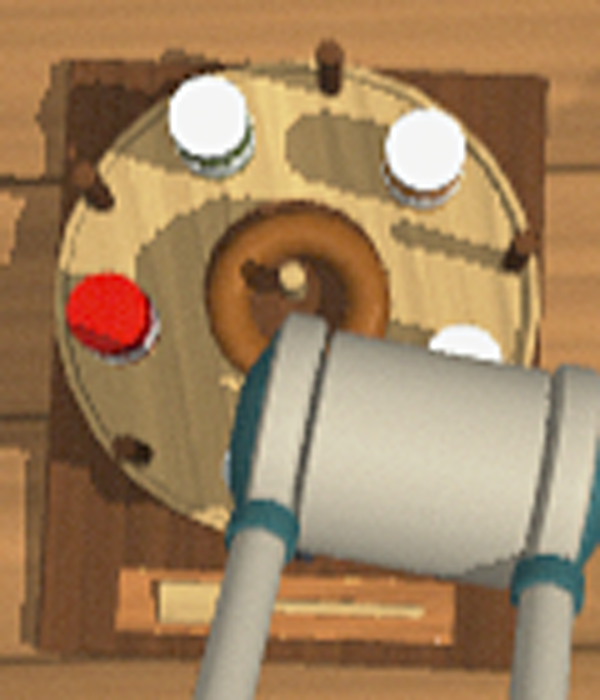

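Turning cleanly, with red moved down to crop (110,315). Continuing the remaining about 78.4° in three linked calls.

Run:
```python
from h import *
arc([.5,1.5,3,5.5,8.5,12,15.5,19,22.5,26])
arc([3,5.5,8,10.5,12.5,14.2,15.6,16.6,17.2,17.4])
```

```text
a [122.9  -2.2  -0. ]
0.5: 0.0,1.1,0,0,0,-0.5
1.5: 0.1,3.2,0,0,0,-1.5
3: 0.3,6.4,0,0,0,-3
5.5: 0.8,11.8,0,0,0,-5.5
8.5: 1.7,18.1,0,0,0,-8.5
12: 3.1,25.5,0,0,0,-12
15.5: 5.0,32.8,0,0,0,-15.5
19: 7.4,39.9,0,0,0,-19
22.5: 10.2,46.9,0,0,0,-22.5
26: 13.4,53.7,0,0,0,-26
a [122.9  -2.2  -0. ]
3: 0.3,6.4,0,0,0,-3
5.5: 0.8,11.8,0,0,0,-5.5
8: 1.5,17.1,0,0,0,-8
10.5: 2.5,22.4,0,0,0,-10.5
12.5: 3.4,26.6,0,0,0,-12.5
14.2: 4.3,30.1,0,0,0,-14.2
15.6: 5.1,33.0,0,0,0,-15.6
16.6: 5.7,35.0,0,0,0,-16.6
17.2: 6.1,36.3,0,0,0,-17.2
17.4: 6.3,36.7,0,0,0,-17.4
```

```bash
python3 -m jog '[0,1.1,0,0,0,-0.5,0.1,3.2,0,0,0,-1.5,0.3,6.4,0,0,0,-3,0.8,11.8,0,0,0,-5.5,1.7,18.1,0,0,0,-8.5,3.1,25.5,0,0,0,-12,5,32.8,0,0,0,-15.5,7.4,39.9,0,0,0,-19,10.2,46.9,0,0,0,-22.5,13.4,53.7,0,0,0,-26]'; python3 -m jog '[0.4,7.5,0,0,0,-3.5,1.2,14.9,0,0,0,-7,2.4,22.3,0,0,0,-10.5,4.1,29.6,0,0,0,-14,6.3,36.7,0,0,0,-17.5,8.9,43.8,0,0,0,-21,11.9,50.6,0,0,0,-24.5,15.3,57.3,0,0,0,-28,19.1,63.7,0,0,0,-31.5,23.4,69.9,0,0,0,-35]'
python3 - <<'E'
from h import *
x,r=tcp(); d=x[:2]-[.56,.0298]; print(np.hypot(*d),np.degrees(np.arctan2(d[1],d[0])))
E
```

```text
clock: 25.65
position: [0.4848, -0.0682, 0.0441]
ee_rot: [0.0, 0.9, 0.436, -0.001]
contact_force: [-2.7, -1.3, 6.3]
width: 0.0122
clock: 26.9
position: [0.5546, -0.0937, 0.0441]
ee_rot: [0.001, 0.727, 0.687, -0.001]
contact_force: [-1.8, -2.4, 4.2]
width: 0.0126
0.12365371903237844 -92.50467115229354
```

```bash
python3 -m jog '[0.3,6.4,0,0,0,-3,0.8,11.8,0,0,0,-5.5,1.5,17.1,0,0,0,-8,2.5,22.4,0,0,0,-10.5,3.4,26.6,0,0,0,-12.5,4.3,30.1,0,0,0,-14.2,5.1,33,0,0,0,-15.6,5.7,35,0,0,0,-16.6,6.1,36.3,0,0,0,-17.2,6.3,36.7,0,0,0,-17.4]';python3 -m jog '[0,0,0,0,0,0,0,0,0,0,0,0]'
python3 - <<'E'
from h import *
x,r=tcp(); d=x[:2]-[.56,.0298]; print(np.hypot(*d),np.degrees(np.arctan2(d[1],d[0])))
b=get_image("top"); save("t29",b["frame"],(190,125,310,265),5)
a=get_image("scene"); save("s29",a["frame"],(190,120,350,270),5)
im=b; hsv=cv2.cvtColor(b["frame"],cv2.COLOR_RGB2HSV).astype(int); H,S,V=[hsv[...,i] for i in range(3)]
roi=np.zeros(H.shape,bool); roi[130:240,195:305]=1
for nm,m in [("white",(S<40)&(V>200)&roi),("red",((H<5)|(H>175))&(S>190)&(V>90)&roi)]:
    for c,ar,_ in blobs(m):
        p=onz(im,c,.108)[:2]; e=p-[.56,.0298]; print(nm,c.round(1),ar,p.round(4),np.hypot(*e).round(4),np.degrees(np.arctan2(e[1],e[0])).round(2))
E
```

```text
clock: 28.15
position: [0.5919, -0.0895, 0.0441]
ee_rot: [0.001, 0.616, 0.788, -0.0]
contact_force: [-1.3, -4.0, 5.8]
width: 0.0125
clock: 28.4
position: [0.592, -0.0895, 0.0441]
ee_rot: [0.001, 0.616, 0.788, -0.0]
contact_force: [-0.0, -3.5, 4.7]
width: 0.0124
0.12349262406374237 -74.98585288131801
white [280.5 132.7] 34 [ 0.6884 -0.059 ] 0.1561 -34.68
white [296.8 134.2] 137 [ 0.6831 -0.1023] 0.1805 -47.02
white [211.8 191.6] 205 [0.5342 0.1266] 0.1002 104.9
white [284.2 192.8] 180 [ 0.5265 -0.0638] 0.0994 -109.67
white [260.  210.9] 120 [0.4805 0.0008] 0.0847 -159.95
red [246.1 218.6] 165 [0.4612 0.0375] 0.0991 175.52
```

View pics/t29.png

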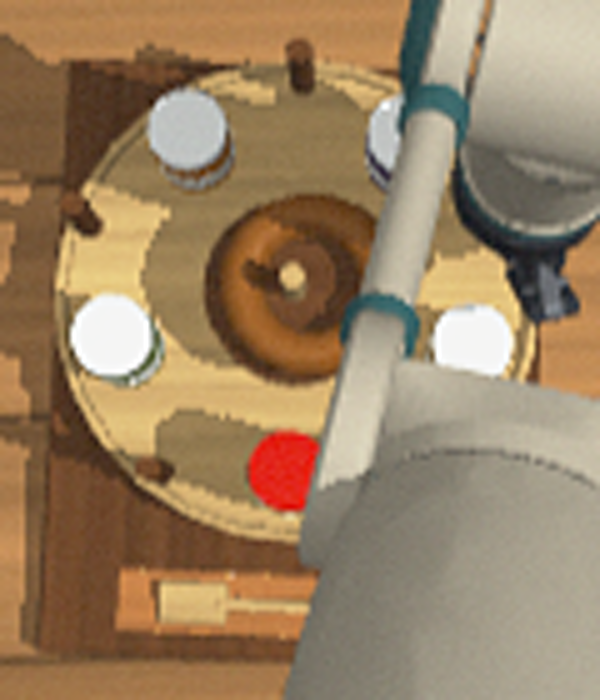

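View pics/s29.png

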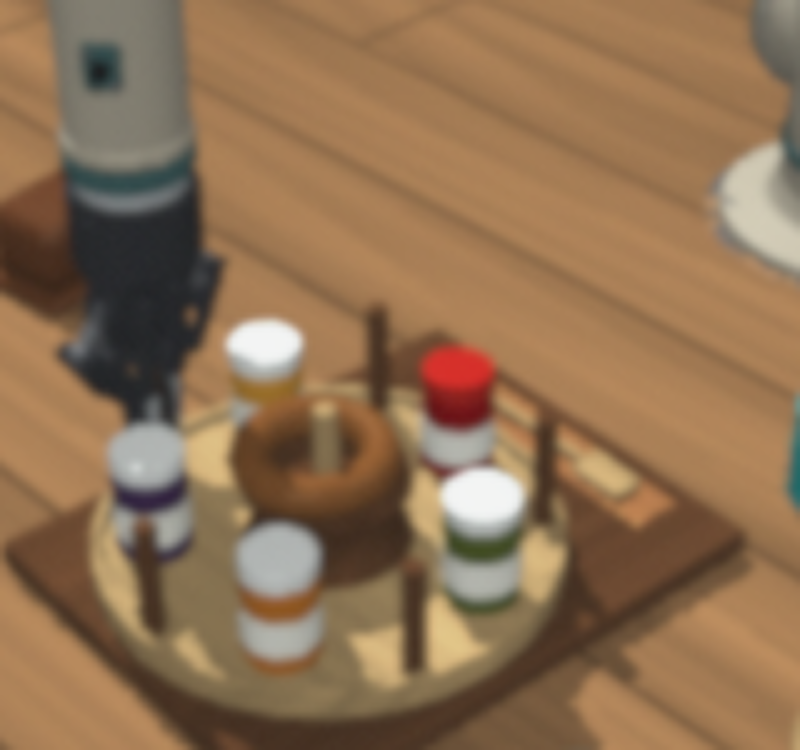

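Run:
```python
from h import *
im=get_image("top"); f=im["frame"]
save("t30",f,(200,130,260,240),7)
o=np.array([190,125]); ax=np.array([.56,.0298])
def rep(n,uv,z,off):
    p=onz(im,uv,z)[:2]; e=p-ax; a=np.degrees(np.arctan2(e[1],e[0]))%360; print(n,np.round(uv,1),"r",np.hypot(*e).round(4),"ang",a.round(1),"-> red",((a+off)%360).round(2))
hsv=cv2.cvtColor(f,cv2.COLOR_RGB2HSV).astype(int); H,S,V=[hsv[...,i] for i in range(3)]
m=(S<45)&(V>120); m[:130]=0;m[240:]=0;m[:,:195]=0;m[:,262:]=0
for c,ar,mk in blobs(m,60): 
    cs,_=cv2.findContours(mk.astype(np.uint8),0,cv2.CHAIN_APPROX_NONE); (cx,cy),r=cv2.minEnclosingCircle(max(cs,key=len)); print("lid",c.round(1),ar,(cx,cy,r))
rep("red",np.array([288,471.5])/5+o-.4,.108,0)
rep("gray",np.array([188,129])/5+o-.4,.108,144)
rep("green",np.array([111,336])/5+o-.4,.108,72)
for n,uv,off in (("pA",(299,50),180),("pB",(78,209),108),("pC",(152,465),36)): rep(n,np.array(uv)/5+o-.4,.113,off)
```

```text
lid [226.9 150.3] 204 (226.76315307617188, 150.23684692382812, 8.240351676940918)
lid [212.5 192.2] 237 (213.0, 192.5, 9.708344459533691)
lid [257.3 214.4] 260 (256.5, 210.5, 21.96598243713379)
red [247.2 218.9] r 0.0998 ang 177.1 -> red 177.14
gray [227.2 150.4] r 0.0999 ang 33.1 -> red 177.11
green [211.8 191.8] r 0.1003 ang 105.2 -> red 177.21
pA [249.4 134.6] r 0.124 ang 357.4 -> red 177.42
pB [205.2 166.4] r 0.1201 ang 70.0 -> red 178.03
pC [220.  217.6] r 0.1212 ang 141.5 -> red 177.51
```

View pics/t30.png

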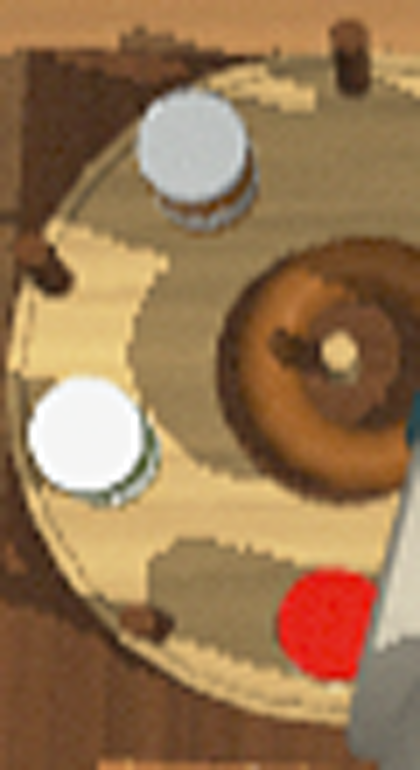

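Lids put red at 177.15°, so about 0.8° past the 176.35° front. Small back-correction.

```bash
python3 -m jog '[0,-0.8,0,0,0,0.35,0,-1.6,0,0,0,0.7,0,-1.7,0,0,0,0.8,0,-1.7,0,0,0,0.8]' - 80
python3 - <<'E'
from h import *
im=get_image("top"); f=im["frame"]
save("t31",f,(190,125,310,265),5)
a=get_image("scene"); save("s31",a["frame"],(190,120,350,270),5)
w=get_image("wrist"); save("w31",w["frame"])
# inlay + board edges in the first picture
t0=cv2.imread("pics/top0.png"); hs=cv2.cvtColor(t0,cv2.COLOR_BGR2HSV).astype(int)
m=(hs[...,0]<18)&(hs[...,1]>110)&(hs[...,2]>170); m[:236]=0;m[256:]=0;m[:,:211]=0;m[:,283:]=0
ys,xs=np.where(m); W=[]
top=[(x,ys[xs==x].min()) for x in range(216,278) if (xs==x).any()]
W=np.array([onz(im,(x,y-.5),.018)[:2] for x,y in top]); 
for _ in range(5):
    c=W.mean(0);u=np.linalg.svd(W-c)[2][0];r=(W-c)@[-u[1],u[0]];W=W[abs(r)<max(.001,1.5*r.std())]
print("inlay yaw",np.degrees(np.arctan2(u[1],u[0]))%180-90,len(W),r.std())
E
```

```text
clock: 29.05
position: [0.5904, -0.0899, 0.0442]
ee_rot: [0.001, 0.621, 0.784, -0.0]
contact_force: [-1.1, -4.6, 4.8]
width: 0.0122
inlay yaw -4.269498685050877 37 0.0005697827640020214
```

View pics/t31.png

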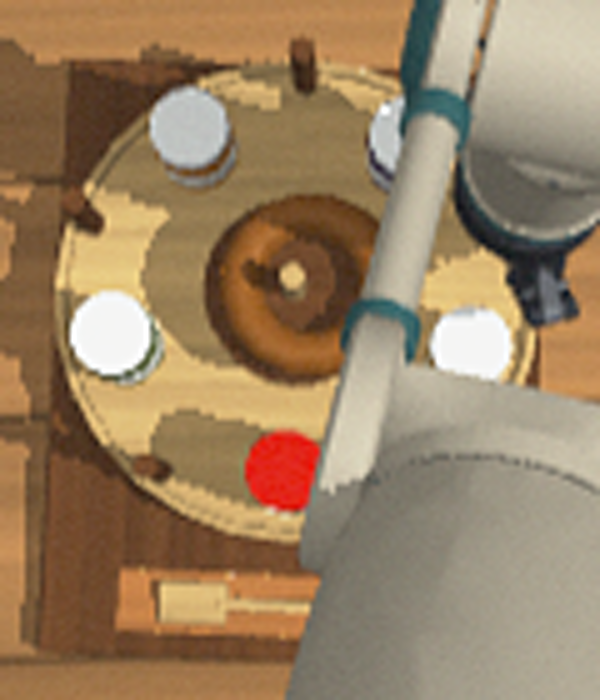

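View pics/w31.png

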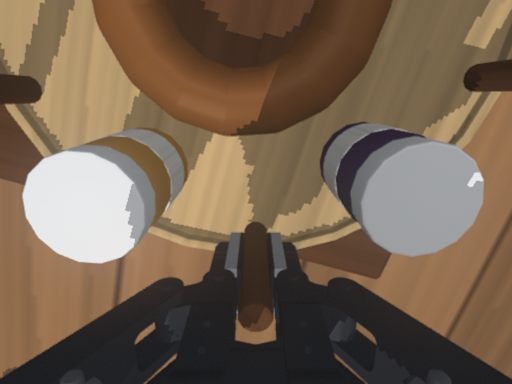

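View pics/s31.png

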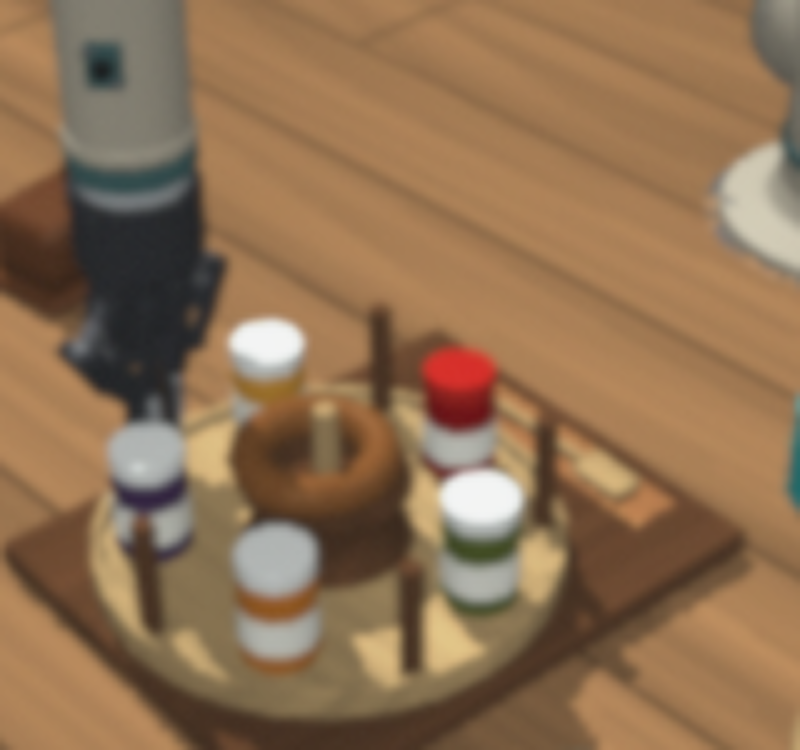

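```bash
python3 -m jog '[0,0,0,0,0,0,0,0,0,0,0,0,0,0,0,0,0,0]'
python3 - <<'E'
from h import *
im=get_image("top"); f=im["frame"]; o=np.array([190,125]); ax=np.array([.56,.0298])
hsv=cv2.cvtColor(f,cv2.COLOR_RGB2HSV).astype(int); H,S,V=[hsv[...,i] for i in range(3)]
m=(S<45)&(V>120); m[:130]=0;m[240:]=0;m[:,:195]=0;m[:,240:]=0
for c,ar,mk in blobs(m,60):
    e=onz(im,c,.108)[:2]-ax; print("lid",c.round(1),ar,np.hypot(*e).round(4),np.degrees(np.arctan2(e[1],e[0])).round(2))
e=onz(im,np.array([285.8,471])/5+o-.4,.108)[:2]-ax; print("red",np.degrees(np.arctan2(e[1],e[0])))
s=get_state(); print(s["contact_force"],s["qd"].round(4),s["width"])
E
```

```text
clock: 29.58
position: [0.5904, -0.0899, 0.0442]
ee_rot: [0.001, 0.621, 0.784, -0.0]
contact_force: [-0.8, -4.2, 5.4]
width: 0.0121
lid [227.4 150.2] 205 0.1002 32.7
lid [212.3 191.7] 234 0.0989 105.3
red 176.47257010623608
[-1.20704359 -3.92973374  4.7001001 ] [-0.0008 -0.0006 -0.0004  0.001   0.0002 -0.0003] 0.012327264153422966
```

```bash
python3 -c "
from rig import *
print(sign_off())"
```

```text
the job is handed in; nothing more can be done
None
```

The ring rusk is flat on the hub and released, and the red-lidded jar is at the front with a peg still gripped at 80 N. I handed the job in at about 29.7 s.

**Ring:** I pinched it on the bread board, threaded it over the post and lowered it until it touched the hub at the expected height. It lies about 7 mm off centre because the finger link needed room beside the post.

**Turn:** I gripped the peg nearest the robot and turned the carousel about 92° counter-clockwise, then went back 0.8°. At the end the arm was still, with about 6 N on the wrist. The jars were standing in their places in the last pictures.

**Final angle:** The red lid measures 176.5°, and two of the board's edges put the front at 176.35°. Other measures disagreed slightly: the spoon inlay suggests about 175.7° and one white lid about 176.7°. The shadowed front and left board edges gave poor fits, so I did not use them.

**What went wrong along the way:**
- **First pinch:** it closed above the ring because the fingertips stood higher than the stated tool geometry suggests. I measured the tips in the images and pinched again lower.
- **Release:** the inner finger leaned on the post at up to about 12 N. I eased it off before rising, and the ring stayed put.
- **Peg width:** the gripper reads about 12.3 mm on a 14 mm peg. The picture shows the peg centred in the pads, so I put this down to the pads giving, but did not confirm it.

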